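# Smoothie-bar stock check: read the stamps under the powder tins

## Task

Turn over every powder tin on the counter to read the stamp on its underside: tins with a ring stamp go on the wooden board, tins with a bar stamp go in the rimmed tray, and each is left standing there upside down with its stamp facing up, side by side and not stacked. When all the tins are sorted, and only then, stand the notice plate upright on one of its thin edges in the middle of the black rubber mat. Leave the fruit pot, portion cup and jar at the back where they are.

Things in the scene. Friction and masses are not known exactly. Their poses are not given: they have to be found in the camera images.
- tin_a: square lidded metal tin, 46 x 46 mm across, 62 mm tall, about 0.14 kg, plain metal with a blank paper label, the same on all four sides; starts standing lid up. Origin: centre of its underside; +z points from underside to lid (so +z points down when the stamp is up). Rigid, closed; both ends flat. Its underside carries a black round RING stamp (32 mm across): in date, belongs on the board. It may be absent.
- tin_b: square lidded metal tin, 46 x 46 mm across, 62 mm tall, about 0.14 kg, plain metal with a blank paper label, the same on all four sides; starts standing lid up. Origin: centre of its underside; +z points from underside to lid (so +z points down when the stamp is up). Rigid, closed; both ends flat. Its underside carries a black round RING stamp (32 mm across): in date, belongs on the board. It may be absent.
- tin_c: square lidded metal tin, 46 x 46 mm across, 62 mm tall, about 0.14 kg, plain metal with a blank paper label, the same on all four sides; starts standing lid up. Origin: centre of its underside; +z points from underside to lid (so +z points down when the stamp is up). Rigid, closed; both ends flat. Its underside carries a black round RING stamp (32 mm across): in date, belongs on the board. It may be absent.
- tin_d: square lidded metal tin, 46 x 46 mm across, 62 mm tall, about 0.14 kg, plain metal with a blank paper label, the same on all four sides; starts standing lid up. Origin: centre of its underside; +z points from underside to lid (so +z points down when the stamp is up). Rigid, closed; both ends flat. Its underside carries a black straight BAR stamp (34 x 9 mm): out of date, belongs in the tray. It may be absent.
- tin_e: square lidded metal tin, 46 x 46 mm across, 62 mm tall, about 0.14 kg, plain metal with a blank paper label, the same on all four sides; starts standing lid up. Origin: centre of its underside; +z points from underside to lid (so +z points down when the stamp is up). Rigid, closed; both ends flat. Its underside carries a black straight BAR stamp (34 x 9 mm): out of date, belongs in the tray. It may be absent.
- board: flat rimless wooden board fixed to the counter, 290 (x) x 140 (y) mm, 8 mm thick, to the robot's left or right. Origin: centre of its underside; its top is 8 mm above that. For the ring-stamped tins
- tray: shallow white plastic tray with a rim, fixed to the counter, 290 (x) x 140 (y) mm outside, walls 4 mm thick and 12 mm high, inner floor 4 mm above the counter, on the other side from the board. Origin: centre of its underside. For the bar-stamped tins
- mat: black rubber mat fixed to the counter, 100 x 100 mm, 3 mm thick, near the robot. Origin: centre of its underside
- sign: white plastic notice plate, 100 (x) x 65 (y) x 18 (z) mm, 0.13 kg, a black slanted stroke on both faces, starts lying flat on the counter beside the mat with its long side roughly across the robot (along world y). Origin: centre of the lower 100 x 65 face; +z is normal to that face, +x runs along the long side
- sign_mid (a point): the middle of the notice plate
- tub: bystander: small round fruit pot with a blue lid, 78 mm across, 52 mm tall, beyond the tins. Origin: centre of its underside
- cup: bystander: empty open steel portion cup, 72 mm across, 45 mm tall, beyond the tins. Origin: centre of its underside
- jar: bystander: squat lidded jar, 72 mm across, 55 mm tall, beyond the tins. Origin: centre of its underside
Mind the look-alikes: they are no part of the job. Leave any orange or purple look-alike of the tin_a alone.

How it is judged:
By the outcome, as a careful person would: the job done as asked, in the order asked, and still so for the second after the job is handed in, with the robot touching nothing.
Of tin_a, tin_b, tin_c, tin_d, tin_e only 3 to 4 are there at a start; the rules pass over those that are not, and their reading is None.
At some moment in a run one of tin_a, tin_b, tin_c, tin_d, tin_e may be knocked a few centimetres aside while the robot is not near it.
Once in a run the grip may slacken for a moment while it holds something.
It also fails if it takes over 210 s, if anything falls off the work surface, if the arm or the gripper's body presses on something with over 40 N, if the wrist force passes 120 N, or if a joint passes its speed limit or range.

## Robot

A 6-joint arm with a two-finger parallel gripper is mounted at the origin on the work surface. World frame = base frame: x ahead of the robot, y to its left, z up, the work surface at z = 0. Lengths are in m, angles in degrees, forces in N, time in s.
With the tool pointing down it reaches from about 0.25 to 0.725 m from the base axis. Payload 9.7 kg.
Tool frame: the origin (TCP) lies at the very end of the fingers, on their centre line; the grasp point (between the pads) lies 19 mm behind it (bot.hold_point_z is the distance from the TCP to the grasp point, in m); z points along the fingers, y is the line along which they close (so a half turn about z gives the same grasp; the last joint's range is limited). The gripper opens to 85 mm and grips with 20 to 120 N. Pads are 22 mm wide; open, the fingers measure 114 mm over their backs; the gripper's body (76 mm by 85 mm) begins 54 mm behind the grasp point. The pads swing forward as they close: fully open they stand 13 mm farther back than shut.
Start: joints at [-68.698, 4.979, 10.078, 95.1, 0, 90], TCP at [0.2, -0.512, 0.231] pointing down, gripper open.
Joint ranges: [-179.16, 179.16], [-48.56, 103.87], [-65.8, 70.77], [-126.05, 130.52], [-82.76, 87.17], [-180, 180]. Speed limits (degrees/s): [127.2, 127.2, 147.25, 180, 180, 180].

## Interface

Orientations are given as [roll, pitch, yaw] about the fixed x, y, z axes, in that order (R = Rz(yaw) Ry(pitch) Rx(roll)).
In Python, from workcell import bot gives the robot as it stands.
- The arm moves only by the tool play_rows, never from a script. Its argument "targets" is a list of rows, each an object with "grip": the closure in counts, from 0 (fully open) to 255 (shut); "linear": the shift along the world's x, y, z in cm, a list of three; "delta_rot": the turn, a rotation vector about the world's x, y, z in rad, a list of three. A call has 1 to 10 rows; each row is the pose to reach, as a shift and turn from the pose commanded when the call began; what a row does not reach only later rows make up. A row lasts 1/10 s, in which the tool goes at most 50 mm and 8.59 degrees, less where a joint would pass 70% of its speed; a pose out of reach is approached as far as the arm can. A call with a gripper value outside its range is refused whole. The fingers move at their own pace and stop on an object; "force" is the grip in N (left out, the last holds). Time passes only in rows, so rows that repeat a pose let the fingers close. It gives the time, the measured TCP pose, the force, the opening and the grip force at its end, in the units of the state.
- bot.get_obs(): the state, without advancing time (a new reading comes with each control period).
- bot.camera(name): name is "scene" or "top" or "wrist"; returns a dict with "color" (384x512x3 uint8, red, green, blue), "range_z" (384x512 float32, m along the optical axis (not along the pixel's ray), 0 where there is no reading), "fov_y" (degrees; the focal length in pixels is half the picture's height over the tangent of half this angle, whatever the lens; pixels are square), "cx", "cy" (the principal point, pixels), "world_to_cam" (4x4, takes a point from world to camera coordinates). Camera axes: x right, y up, looking along -z (the intrinsics and any distortion apply to the point x, -y, -z); pixel columns grow to the right and rows downward; lengths in m; the calibration is good to about 2 mm. A picture is of the moment at which its call begins.
- bot.job_done(): hands the job in; it is judged then, once.
Trained networks look in a picture, given as the dict that the camera call returned (one of the last four; its "shot" number tells which), for a name from the list of things; names that differ only in an ending like _2 or _b are one class to them, and where a whole thing is asked for, a point or a joint stands for the part that bears it (a point fixed in the world has none). Each returns a list of dicts, best first, with "conf" (0 to 1); they miss things now and then, are a little off and sometimes report something else, mostly with a low value. They report only what shows in the picture. A call takes as long as a camera call. They do not tell look-alikes from the thing itself.
- bot.search_frame(picture, target): "box" ([left, top, right, bottom] in pixels, round what is visible of it).
- bot.trace(picture, target): "pixels" (384x512 bool, what is visible of it) and "box" ([left, top, right, bottom] in pixels, round what is visible of it).
- bot.pinpoint(picture, target): "pixel" ([column, row] in pixels: a listed point, or the origin of a listed thing).
The state is a dict: "time": time; "q": joint angles; "qd": joint speeds; "joint_efforts": joint torques, N m; "ee_pos": TCP position; "tcp_rot": TCP orientation; "wrist_force": force on the tool from outside, world axes, zero at the start; "torque": the same for the moment, N m; "opening": finger opening in m; "grasp_force": force on a finger pad.
Only numpy, scipy, OpenCV 4.12 (cv2) and the standard library are available. Lean on these libraries where they do the work, as an engineer would, in place of code of your own. Each camera call takes 0.05 s, during which the arm holds its last target. There are 200 camera calls.

## Working session

There is one attempt and no reset: what is moved stays moved. The work goes in short steps, Python scripts to look and compute and a tool call to move; the robot and the scene stay as the last step left them, time stands still between calls to the robot, and variables do not carry over. Pictures are saved under pics/ and viewed, at most 14 in all, crops included, and the job is handed in when it is done.

Besides the shell and the picture viewer there is one more tool, called after ">>>" as a command line: name --argument value ..., lists and objects as JSON in quotes. play_rows: Moves the arm, as the interface text tells. Its arguments: {"type":"object","properties":{"targets":{"type":"array","items":{"type":"object","properties":{"grip":{"type":"number"},"linear":{"type":"array","items":{"type":"number"}},"delta_rot":{"type":"array","items":{"type":"number"}}}}},"force":{"type":"number"}},"required":["targets"]}

```bash
ls; mkdir -p pics
cat > h.py <<'E'
import numpy as np, cv2
from workcell import bot
def intr(p):
    h=p["color"].shape[0]; return h/2/np.tan(np.radians(p["fov_y"])/2)
def cloud(p):
    f=intr(p); z=p["range_z"]; v,u=np.mgrid[:z.shape[0],:z.shape[1]]
    c=np.stack([(u-p["cx"])/f*z,-(v-p["cy"])/f*z,-z,np.ones_like(z)],-1)
    w=c@np.linalg.inv(np.array(p["world_to_cam"])).T
    w=w[...,:3]; w[z==0]=np.nan; return w
def save(p,n,box=None,s=1):
    im=p["color"][...,::-1]
    if box: im=im[box[1]:box[3],box[0]:box[2]]
    cv2.imwrite(f"pics/{n}.png",cv2.resize(im,None,fx=s,fy=s,interpolation=cv2.INTER_CUBIC))
def st():
    o=bot.get_obs(); print({k:np.round(o[k],3).tolist() for k in("time","ee_pos","tcp_rot","opening","grasp_force","wrist_force","q")})
E
python3 - <<'E'
from h import *
st()
for c in("top","scene"):
    p=bot.camera(c); save(p,c+"0"); W=cloud(p); print(c,[k for k in p], p["fov_y"],np.round(np.linalg.inv(p["world_to_cam"])[:3,3],3))
    for n in("tin_a","board","tray","mat","sign","tub","cup","jar"):
        for d in bot.trace(p,n):
            w=W[d["pixels"]]; print(n,round(d["conf"],2),np.round(d["box"]).tolist(),np.round(np.nanmedian(w,0),3),np.round(np.nanpercentile(w,[2,98],axis=0),3).tolist())
E
```

```text
pics
{'time': 0.0, 'ee_pos': [0.2, -0.512, 0.231], 'tcp_rot': [-179.925, -0.001, 21.303], 'opening': 0.085, 'grasp_force': 0.0, 'wrist_force': [-0.363, 0.274, 0.208], 'q': [-68.697, 5.011, 10.034, 95.098, 0.001, 90.0]}
top ['color', 'range_z', 'fov_y', 'cx', 'cy', 'world_to_cam', 'shot'] 55.309198897881856 [ 0.421 -0.002  0.958]
tin_a 0.98 [265.0, 180.0, 286.0, 205.0] [ 0.535 -0.062  0.061] [[0.513, -0.086, 0.001], [0.562, -0.039, 0.065]]
tin_a 0.95 [290.0, 140.0, 310.0, 166.0] [ 0.639 -0.127  0.061] [[0.618, -0.153, 0.006], [0.667, -0.104, 0.064]]
tin_a 0.95 [216.0, 184.0, 238.0, 208.0] [0.53  0.055 0.061] [[0.506, 0.031, 0.0], [0.557, 0.079, 0.064]]
tin_a 0.85 [348.0, 95.0, 378.0, 128.0] [ 0.748 -0.291  0.061] [[0.725, -0.322, -0.002], [0.781, -0.267, 0.065]]
tin_a 0.82 [186.0, 138.0, 212.0, 162.0] [0.652 0.134 0.06 ] [[0.632, 0.11, 0.001], [0.682, 0.159, 0.064]]
tin_a 0.56 [248.0, 134.0, 277.0, 164.0] [ 0.649 -0.035  0.06 ] [[0.623, -0.064, -0.002], [0.688, -0.005, 0.064]]
tin_a 0.56 [323.0, 270.0, 353.0, 299.0] [ 0.319 -0.212  0.061] [[0.29, -0.239, 0.004], [0.343, -0.189, 0.065]
[... 2099 characters left out ...]
31 -0.056  0.004] [[0.39, -0.115, 0.002], [0.484, -0.019, 0.006]]
sign 0.59 [301.0, 158.0, 346.0, 195.0] [0.426 0.077 0.019] [[0.377, 0.038, 0.004], [0.478, 0.108, 0.021]]
tub 0.79 [256.0, 291.0, 306.0, 350.0] [0.798 0.168 0.053] [[0.755, 0.129, 0.002], [0.825, 0.2, 0.055]]
tub 0.26 [278.0, 174.0, 315.0, 216.0] [0.546 0.065 0.051] [[0.506, 0.034, 0.002], [0.558, 0.086, 0.065]]
cup 0.84 [187.0, 261.0, 229.0, 304.0] [0.783 0.019 0.022] [[0.757, -0.007, 0.003], [0.822, 0.059, 0.047]]
jar 0.94 [121.0, 217.0, 161.0, 264.0] [ 0.789 -0.134  0.053] [[0.755, -0.173, 0.008], [0.815, -0.113, 0.058]]
jar 0.61 [302.0, 159.0, 345.0, 197.0] [0.43  0.077 0.019] [[0.383, 0.038, 0.006], [0.479, 0.107, 0.021]]
```

Run:
```python
import cv2,numpy as np
a=cv2.imread('pics/top0.png')[75:310,100:400];b=cv2.imread('pics/scene0.png')[85:355,60:460]
cv2.imwrite('pics/top1.png',cv2.resize(a,None,fx=2.5,fy=2.5,interpolation=3))
cv2.imwrite('pics/scene1.png',cv2.resize(b,None,fx=2,fy=2,interpolation=3))
```

```text
(no output)
```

View pics/top1.png

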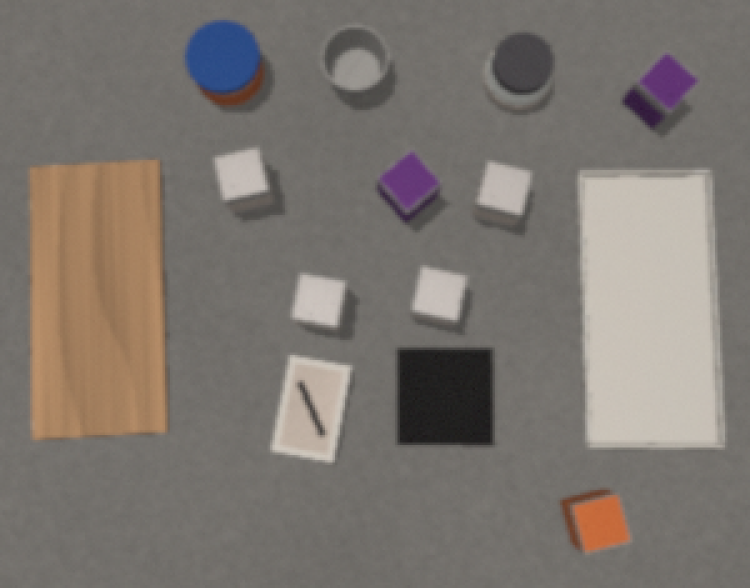

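View pics/scene1.png

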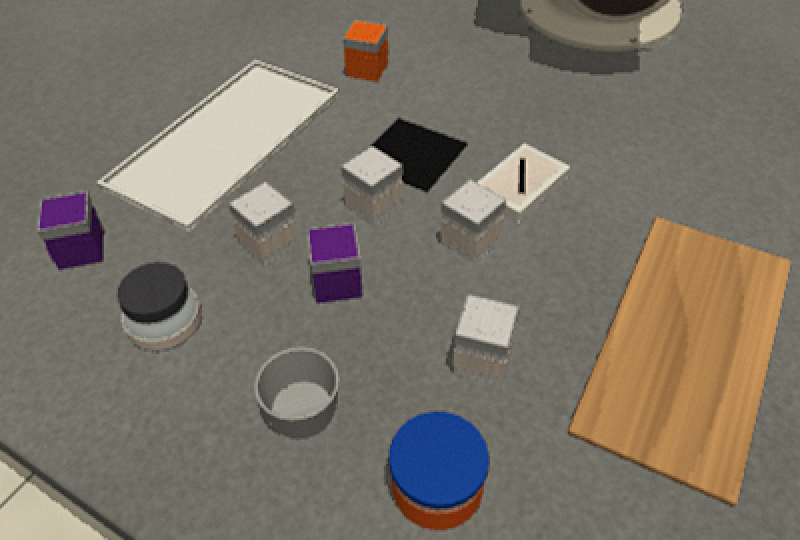

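Seven tin-shaped objects in the top crop. The plain metal tins with paper labels are at (242,177), (505,190), (320,300) and (440,293), and these are the ones meant. The purple ones at (409,185) and (667,82) and the orange one at (600,522) are look-alikes, so I'll leave them.

My plan for each tin is two 90° turns: lean the tool 45° one way to grasp, release leaning 45° the other way, with a lay-down on the mat in between.

```bash
cat >> h.py <<'E'
from scipy.spatial.transform import Rotation as Rn
def objs(p=None,zmin=.03,zmax=.08,xr=(.25,.72),yr=(-.36,.37)):
    """clusters of tall white/grey things in the top view: centre, size, yaw, mean colour"""
    p=p or bot.camera("top"); W=cloud(p)
    m=(W[...,2]>zmin)&(W[...,2]<zmax)&(W[...,0]>xr[0])&(W[...,0]<xr[1])&(W[...,1]>yr[0])&(W[...,1]<yr[1])
    n,l=cv2.connectedComponents(m.astype(np.uint8)); r=[]
    for i in range(1,n):
        k=l==i
        if k.sum()<60: continue
        w=W[k]; zt=np.percentile(w[:,2],80); t=w[w[:,2]>zt-.006]
        (cx,cy),(a,b),ang=cv2.minAreaRect((t[:,:2]*1000).astype(np.float32))
        ang=(ang+45)%90-45
        print("obj xy %.0f %.0f mm size %.0f %.0f yaw %.0f top %.0f"%(cx,cy,a,b,ang,zt*1000),p["color"][k].mean(0).round(),"px",np.argwhere(k).mean(0).round()[::-1])
    return p
def plan(*wps):
    """each wp: (gx,gy,gz mm of grasp point, closing-axis angle deg from x, lean deg [, back-off mm]); chained deltas from the measured pose"""
    o=bot.get_obs(); P=np.array(o["ee_pos"]); R=Rn.from_euler("xyz",o["tcp_rot"],degrees=True)
    for w in wps:
        a,l=np.radians(w[3:5]); back=w[5]/1000 if len(w)>5 else 0
        c=np.array([np.cos(a),np.sin(a),0]); e=np.array([-np.sin(a),np.cos(a),0])
        b=np.cos(l)*np.array([0,0,1])+np.sin(l)*e
        R2=Rn.from_matrix(np.stack([np.cross(c,-b),c,-b],1))
        P2=np.array(w[:3])/1000+b*(back-bot.hold_point_z)
        rv=(R2*R.inv()).as_rotvec()
        print(w,"lin cm",np.round((P2-P)*100,2).tolist(),"rot",np.round(rv,3).tolist(),"rows",max(np.ceil(np.linalg.norm(P2-P)/.05),np.ceil(np.degrees(np.linalg.norm(rv))/8.59)))
        P,R=P2,R2
E
python3 - <<'E'
from h import *
print(bot.hold_point_z); objs(); plan((535,-62,170,0,0),(535,-62,170,0,-45))
E
```

```text
0.0187
obj xy 659 136 mm size 47 47 yaw 14 top 62 [171. 164. 159.] px [197. 146.]
obj xy 652 -34 mm size 47 47 yaw 41 top 63 [101.  67. 113.] px [263. 148.]
obj xy 644 -129 mm size 47 47 yaw -15 top 63 [169. 162. 157.] px [301. 151.]
obj xy 538 -63 mm size 47 48 yaw -14 top 63 [183. 176. 171.] px [275. 193.]
obj xy 532 56 mm size 47 47 yaw -11 top 63 [185. 178. 173.] px [228. 195.]
obj xy 317 -215 mm size 48 47 yaw 14 top 63 [177. 105.  69.] px [339. 283.]
(535, -62, 170, 0, 0) lin cm [33.52, 45.04, -8.0] rot [0.0, 0.0, 1.199] rows 12.0
(535, -62, 170, 0, -45) lin cm [0.0, 1.32, 0.55] rot [0.785, 0.0, 0.0] rows 6.0
```

Run:
```python
from h import *
plan((537,-67,160,-14,-45),(537,-67,33,-14,-45,80),(537,-67,33,-14,-45),(537,-67,130,-14,-45),(430,-65,130,0,45),(430,-65,35,0,45))
```

```text
(537, -67, 160, -14, -45) lin cm [34.04, 45.82, -8.45] rot [0.612, -0.538, 0.904] rows 12.0
(537, -67, 33, -14, -45, 80) lin cm [-1.37, -5.49, -7.04] rot [0.0, 0.0, 0.0] rows 2.0
(537, -67, 33, -14, -45) lin cm [1.37, 5.49, -5.66] rot [0.0, 0.0, 0.0] rows 2.0
(537, -67, 130, -14, -45) lin cm [0.0, 0.0, 9.7] rot [0.0, 0.0, 0.0] rows 2.0
(430, -65, 130, 0, 45) lin cm [-11.02, -2.41, 0.0] rot [-1.562, 0.192, 0.192] rows 11.0
(430, -65, 35, 0, 45) lin cm [0.0, 0.0, -9.5] rot [0.0, 0.0, 0.0] rows 2.0
```

>>> play_rows --targets '[{"linear":[34,45.8,0],"delta_rot":[0.612,-0.538,0.904],"grip":0},{"linear":[34,45.8,0],"delta_rot":[0.612,-0.538,0.904],"grip":0},{"linear":[34,45.8,0],"delta_rot":[0.612,-0.538,0.904],"grip":0},{"linear":[34,45.8,0],"delta_rot":[0.612,-0.538,0.904],"grip":0},{"linear":[34,45.8,0],"delta_rot":[0.612,-0.538,0.904],"grip":0},{"linear":[34,45.8,0],"delta_rot":[0.612,-0.538,0.904],"grip":0},{"linear":[34,45.8,0],"delta_rot":[0.612,-0.538,0.904],"grip":0},{"linear":[34,45.8,0],"delta_rot":[0.612,-0.538,0.904],"grip":0},{"linear":[34,45.8,0],"delta_rot":[0.612,-0.538,0.904],"grip":0},{"linear":[34,45.8,0],"delta_rot":[0.612,-0.538,0.904],"grip":0}]' --force 60

```text
time: 1.95
ee_pos: [0.499, -0.1096, 0.2298]
tcp_rot: [-179.8, -45.1, 75.9]
wrist_force: [1.5, -1.4, 1.0]
opening: 0.0852
grasp_force: 0.0
```

Run:
```python
from h import *
st()
plan((537,-67,33,-14,-45,80),(537,-67,33,-14,-45))
```

```text
{'time': 1.95, 'ee_pos': [0.499, -0.11, 0.23], 'tcp_rot': [-179.77, -45.11, 75.873], 'opening': 0.085, 'grasp_force': 0.0, 'wrist_force': [1.505, -1.427, 0.958], 'q': [-34.146, 9.897, 5.187, 104.528, 41.627, 62.514]}
(537, -67, 33, -14, -45, 80) lin cm [2.76, 0.06, -15.35] rot [-0.003, -0.002, -0.001] rows 4.0
(537, -67, 33, -14, -45) lin cm [1.37, 5.49, -5.66] rot [0.0, 0.0, 0.0] rows 2.0
```

>>> play_rows --targets '[{"linear":[0,0,0],"delta_rot":[0,0,0],"grip":0}]'

```text
time: 2.05
ee_pos: [0.4997, -0.1067, 0.2314]
tcp_rot: [180.0, -45.0, 76.4]
wrist_force: [-0.3, -0.8, -0.5]
opening: 0.0854
grasp_force: 0.0
```

Run:
```python
from h import *
st()
plan((537,-67,33,-14,-45,80),(537,-67,33,-14,-45))
```

```text
{'time': 2.05, 'ee_pos': [0.5, -0.107, 0.231], 'tcp_rot': [179.959, -45.049, 76.376], 'opening': 0.085, 'grasp_force': 0.0, 'wrist_force': [-0.304, -0.762, -0.465], 'q': [-33.807, 9.72, 5.199, 104.496, 41.644, 62.545]}
(537, -67, 33, -14, -45, 80) lin cm [2.68, -0.24, -15.5] rot [-0.001, 0.001, -0.006] rows 4.0
(537, -67, 33, -14, -45) lin cm [1.37, 5.49, -5.66] rot [0.0, 0.0, 0.0] rows 2.0
```

>>> play_rows --targets '[{"linear":[2.7,-0.2,-15.5],"delta_rot":[0,0,0],"grip":0},{"linear":[2.7,-0.2,-15.5],"delta_rot":[0,0,0],"grip":0},{"linear":[2.7,-0.2,-15.5],"delta_rot":[0,0,0],"grip":0},{"linear":[2.7,-0.2,-15.5],"delta_rot":[0,0,0],"grip":0},{"linear":[3.4,2.5,-18.4],"delta_rot":[0,0,0],"grip":0},{"linear":[4.1,5.2,-21.2],"delta_rot":[0,0,0],"grip":0},{"linear":[4.1,5.2,-21.2],"delta_rot":[0,0,0],"grip":0},{"linear":[4.1,5.2,-21.2],"delta_rot":[0,0,0],"grip":255},{"linear":[4.1,5.2,-21.2],"delta_rot":[0,0,0],"grip":255},{"linear":[4.1,5.2,-21.2],"delta_rot":[0,0,0],"grip":255}]' --force 60

```text
time: 3.05
ee_pos: [0.5398, -0.0603, 0.0213]
tcp_rot: [179.8, -45.0, 76.1]
wrist_force: [-9.8, -4.0, 14.7]
opening: 0.0452
grasp_force: 59.6
```

>>> play_rows --targets '[{"linear":[0,0,0],"delta_rot":[0,0,0],"grip":255},{"linear":[0,0,0],"delta_rot":[0,0,0],"grip":255}]'

```text
time: 3.25
ee_pos: [0.5398, -0.0603, 0.0213]
tcp_rot: [179.8, -45.0, 76.1]
wrist_force: [-0.7, -3.3, 6.4]
opening: 0.0453
grasp_force: 61.3
```

Run:
```python
from h import *
st()
plan((537,-67,33,-14,-45),(537,-67,130,-14,-45),(430,-65,130,0,45),(430,-65,34,0,45))
```

```text
{'time': 3.25, 'ee_pos': [0.54, -0.06, 0.021], 'tcp_rot': [179.796, -45.007, 76.085], 'opening': 0.045, 'grasp_force': 61.268, 'wrist_force': [-0.697, -3.261, 6.45], 'q': [-27.54, 14.704, -12.243, 76.045, 43.482, 71.26]}
(537, -67, 33, -14, -45) lin cm [0.04, 0.61, -0.15] rot [0.0, 0.002, 0.001] rows 1.0
(537, -67, 130, -14, -45) lin cm [0.0, 0.0, 9.7] rot [0.0, 0.0, 0.0] rows 2.0
(430, -65, 130, 0, 45) lin cm [-11.02, -2.41, 0.0] rot [-1.562, 0.192, 0.192] rows 11.0
(430, -65, 34, 0, 45) lin cm [0.0, 0.0, -9.6] rot [0.0, 0.0, 0.0] rows 2.0
```

>>> play_rows --targets '[{"linear":[0,0,5],"delta_rot":[0,0,0],"grip":255},{"linear":[0,0,9.5],"delta_rot":[0,0,0],"grip":255},{"linear":[-2,0,11.5],"delta_rot":[-0.156,0.019,0.019],"grip":255},{"linear":[-4,-0.4,11.5],"delta_rot":[-0.312,0.038,0.038],"grip":255},{"linear":[-6,-0.8,11.5],"delta_rot":[-0.468,0.057,0.057],"grip":255},{"linear":[-8,-1.2,11.5],"delta_rot":[-0.624,0.076,0.076],"grip":255},{"linear":[-10,-1.6,11.5],"delta_rot":[-0.77,0.095,0.095],"grip":255},{"linear":[-11,-1.8,11.5],"delta_rot":[-0.92,0.113,0.113],"grip":255},{"linear":[-11,-1.8,11.5],"delta_rot":[-1.07,0.132,0.132],"grip":255},{"linear":[-11,-1.8,11.5],"delta_rot":[-1.22,0.15,0.15],"grip":255}]'

```text
time: 4.25
ee_pos: [0.4293, -0.0775, 0.1369]
tcp_rot: [177.5, 23.4, 85.9]
wrist_force: [0.2, 0.4, -2.2]
opening: 0.0454
grasp_force: 61.9
```

Run:
```python
from h import *
st()
p=bot.camera("scene"); save(p,"s2",(120,60,420,285),2)
plan((430,-65,110,0,45),(430,-65,38,0,45))
```

```text
{'time': 4.25, 'ee_pos': [0.429, -0.078, 0.137], 'tcp_rot': [177.469, 23.442, 85.895], 'opening': 0.045, 'grasp_force': 61.867, 'wrist_force': [0.155, 0.433, -2.23], 'q': [4.893, -12.369, -19.431, 84.097, -23.544, 98.714]}
(430, -65, 110, 0, 45) lin cm [0.11, -0.19, -3.83] rot [-0.366, 0.045, 0.043] rows 3.0
(430, -65, 38, 0, 45) lin cm [0.0, 0.0, -7.2] rot [0.0, 0.0, 0.0] rows 2.0
```

View pics/s2.png

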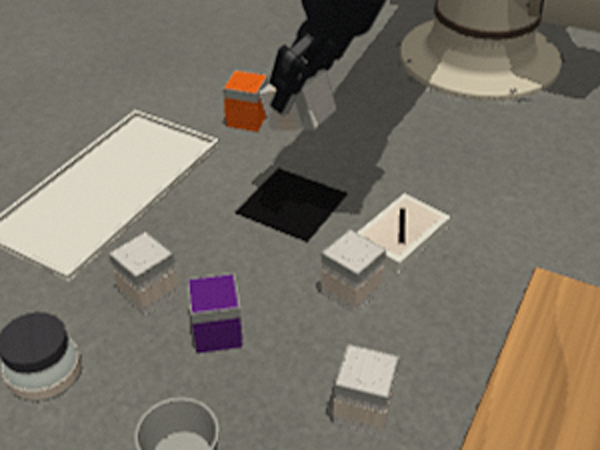

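The arm holds the tin at about (300,105), tilted on the way to its side above the mat. I'll lay it down.

>>> play_rows --targets '[{"linear":[0,0,0],"delta_rot":[-0.15,0.018,0.018],"grip":255},{"linear":[0,-0.1,-1],"delta_rot":[-0.29,0.036,0.035],"grip":255},{"linear":[0.1,-0.2,-3],"delta_rot":[-0.366,0.045,0.043],"grip":255},{"linear":[0.1,-0.2,-7],"delta_rot":[-0.366,0.045,0.043],"grip":255},{"linear":[0.1,-0.2,-9.8],"delta_rot":[-0.366,0.045,0.043],"grip":255},{"linear":[0.1,-0.2,-11],"delta_rot":[-0.366,0.045,0.043],"grip":255},{"linear":[0.1,-0.2,-11],"delta_rot":[-0.366,0.045,0.043],"grip":255},{"linear":[0.1,-0.2,-11],"delta_rot":[-0.366,0.045,0.043],"grip":255}]'

```text
time: 5.1
ee_pos: [0.4302, -0.0792, 0.0252]
tcp_rot: [179.9, 44.1, 89.6]
wrist_force: [0.3, 0.3, -1.8]
opening: 0.045
grasp_force: 63.4
```

Run:
```python
from h import *
st()
plan((430,-65,38,0,45),(430,-65,38,0,45,80))
```

```text
{'time': 5.1, 'ee_pos': [0.43, -0.079, 0.025], 'tcp_rot': [179.874, 44.121, 89.618], 'opening': 0.045, 'grasp_force': 63.436, 'wrist_force': [0.336, 0.262, -1.797], 'q': [15.462, 1.118, -26.759, 76.794, -42.092, 111.464]}
(430, -65, 38, 0, 45) lin cm [-0.02, 0.1, -0.04] rot [-0.015, 0.002, 0.005] rows 1.0
(430, -65, 38, 0, 45, 80) lin cm [0.0, 5.66, 5.66] rot [0.0, 0.0, 0.0] rows 2.0
```

>>> play_rows --targets '[{"linear":[0,0.1,-0.1],"delta_rot":[0,0,0],"grip":0},{"linear":[0,0.1,-0.1],"delta_rot":[0,0,0],"grip":0},{"linear":[0,0.1,-0.1],"delta_rot":[0,0,0],"grip":0},{"linear":[0,3,3],"delta_rot":[0,0,0],"grip":0},{"linear":[0,6,6],"delta_rot":[0,0,0],"grip":0},{"linear":[0,6,10],"delta_rot":[0.15,0,0],"grip":0},{"linear":[0,4,14],"delta_rot":[0.3,0,0],"grip":0},{"linear":[0,2,14],"delta_rot":[0.45,0,0],"grip":0},{"linear":[0,0,14],"delta_rot":[0.6,0,0],"grip":0},{"linear":[0,-2,14],"delta_rot":[0.75,0,0],"grip":0}]'

```text
time: 6.1
ee_pos: [0.4305, -0.0995, 0.1666]
tcp_rot: [179.7, 0.9, 89.9]
wrist_force: [1.6, 1.4, 0.3]
opening: 0.0856
grasp_force: 0.0
```

>>> play_rows --targets '[{"linear":[0,-1,0],"delta_rot":[0.15,0,0],"grip":0},{"linear":[0,-2,0],"delta_rot":[0.3,0,0],"grip":0},{"linear":[0,-3,0],"delta_rot":[0.45,0,0],"grip":0},{"linear":[0,-4,0],"delta_rot":[0.6,0,0],"grip":0},{"linear":[0,-5,0],"delta_rot":[0.75,0,0],"grip":0},{"linear":[0,-6,0],"delta_rot":[0.82,0,0],"grip":0},{"linear":[0,-6,0],"delta_rot":[0.82,0,0],"grip":0}]'

```text
time: 6.8
ee_pos: [0.4294, -0.1608, 0.1616]
tcp_rot: [-179.3, -46.0, 89.3]
wrist_force: [0.5, 0.3, -0.6]
opening: 0.0854
grasp_force: 0.0
```

Run:
```python
from h import *
st()
p=objs(zmin=.02); save(p,"t2",(100,75,400,310),2.5)
plan((430,-65,32,0,-45,80),(430,-65,32,0,-45))
```

```text
{'time': 6.8, 'ee_pos': [0.429, -0.161, 0.162], 'tcp_rot': [-179.322, -46.043, 89.271], 'opening': 0.085, 'grasp_force': 0.0, 'wrist_force': [0.549, 0.345, -0.609], 'q': [-40.396, 18.262, 5.442, 111.204, 33.13, 39.646]}
obj xy 659 136 mm size 47 47 yaw 13 top 62 [177. 170. 165.] px [197. 146.]
obj xy 652 -34 mm size 47 47 yaw 42 top 62 [104.  70. 117.] px [263. 148.]
obj xy 645 -129 mm size 47 48 yaw -15 top 63 [175. 168. 163.] px [301. 152.]
obj xy 532 56 mm size 47 47 yaw -10 top 62 [194. 186. 181.] px [228. 195.]
obj xy 429 -71 mm size 60 47 yaw -0 top 50 [190. 180. 172.] px [278. 236.]
obj xy 317 -215 mm size 48 47 yaw 14 top 63 [182. 108.  70.] px [339. 283.]
(430, -65, 32, 0, -45, 80) lin cm [0.04, 5.17, -8.74] rot [-0.015, -0.007, 0.003] rows 3.0
(430, -65, 32, 0, -45) lin cm [0.0, 5.66, -5.66] rot [0.0, 0.0, 0.0] rows 2.0
```

View pics/t2.png

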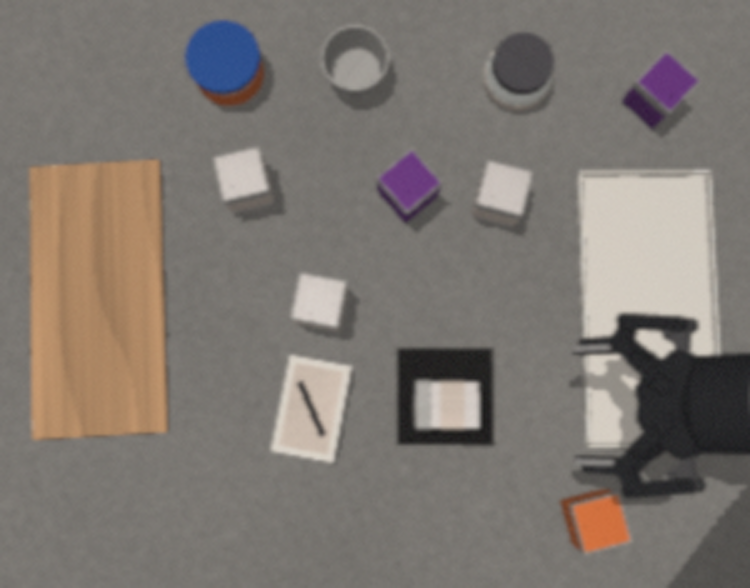

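The tin lies on the mat at crop (448,405) with its lid end to the left (+y), so its underside faces -y. Next I'll grasp it and turn it the second 90°.

>>> play_rows --targets '[{"linear":[0,4.6,-4],"delta_rot":[-0.015,-0.007,0.003],"grip":0},{"linear":[0,4.6,-8.8],"delta_rot":[-0.015,-0.007,0.003],"grip":0},{"linear":[0,7.4,-11.6],"delta_rot":[-0.015,-0.007,0.003],"grip":0},{"linear":[0,10.2,-14.5],"delta_rot":[-0.015,-0.007,0.003],"grip":0},{"linear":[0,10.2,-14.5],"delta_rot":[-0.015,-0.007,0.003],"grip":0},{"linear":[0,10.2,-14.5],"delta_rot":[-0.015,-0.007,0.003],"grip":0},{"linear":[0,10.2,-14.5],"delta_rot":[-0.015,-0.007,0.003],"grip":255},{"linear":[0,10.2,-14.5],"delta_rot":[-0.015,-0.007,0.003],"grip":255},{"linear":[0,10.2,-14.5],"delta_rot":[-0.015,-0.007,0.003],"grip":255},{"linear":[0,10.2,-14.5],"delta_rot":[-0.015,-0.007,0.003],"grip":255}]'

```text
time: 7.85
ee_pos: [0.4306, -0.0578, 0.0203]
tcp_rot: [179.6, -44.9, 90.3]
wrist_force: [-1.0, -3.1, 7.2]
opening: 0.0453
grasp_force: 61.6
```

>>> play_rows --targets '[{"linear":[0,0,5],"delta_rot":[0,0,0],"grip":255},{"linear":[0,0,10],"delta_rot":[-0.1,0,0],"grip":255},{"linear":[0,0,15],"delta_rot":[-0.25,0,0],"grip":255},{"linear":[0,0,16],"delta_rot":[-0.4,0,0],"grip":255},{"linear":[0,0,16],"delta_rot":[-0.55,0,0],"grip":255},{"linear":[0,0,16],"delta_rot":[-0.7,0,0],"grip":255},{"linear":[0,0,16],"delta_rot":[-0.85,0,0],"grip":255},{"linear":[0,0,16],"delta_rot":[-1.0,0,0],"grip":255},{"linear":[0,0,16],"delta_rot":[-1.15,0,0],"grip":255},{"linear":[0,0,16],"delta_rot":[-1.3,0,0],"grip":255}]'

```text
time: 8.85
ee_pos: [0.4304, -0.057, 0.181]
tcp_rot: [179.8, 29.9, 90.1]
wrist_force: [-0.1, 0.0, -2.0]
opening: 0.0453
grasp_force: 61.7
```

>>> play_rows --targets '[{"linear":[0,0,0],"delta_rot":[-0.15,0,0],"grip":255},{"linear":[0,0,0],"delta_rot":[-0.27,0,0],"grip":255},{"linear":[0,0,0],"delta_rot":[-0.27,0,0],"grip":255}]'

```text
time: 9.15
ee_pos: [0.4295, -0.0558, 0.1772]
tcp_rot: [-179.4, 45.3, 90.7]
wrist_force: [-0.6, -0.1, -1.6]
opening: 0.0454
grasp_force: 61.8
```

Run:
```python
from h import *
st()
p=objs(zmin=.15,zmax=.26); save(p,"t3",(190,150,350,290),5)
```

```text
{'time': 9.15, 'ee_pos': [0.429, -0.056, 0.177], 'tcp_rot': [-179.432, 45.252, 90.729], 'opening': 0.045, 'grasp_force': 61.806, 'wrist_force': [-0.602, -0.059, -1.626], 'q': [18.836, -2.334, -13.474, 96.965, -42.216, 115.383]}
obj xy 429 7 mm size 43 134 yaw -2 top 251 [85. 82. 82.] px [261. 236.]
```

View pics/t3.png

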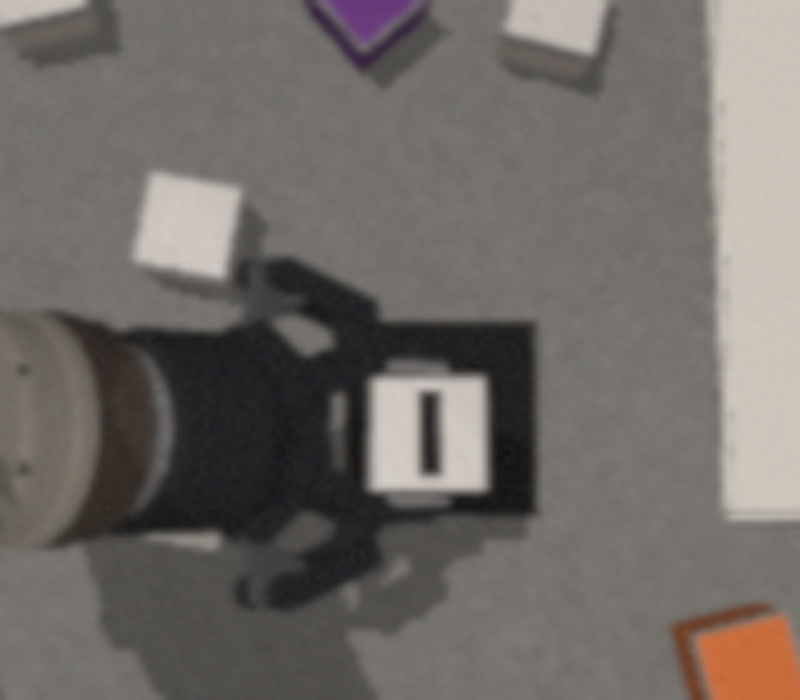

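The underside in the top view, at crop (430,433), shows a BAR, so this tin goes in the tray.

Run:
```python
from h import *
plan((475,-273,120,0,45),(475,-273,37,0,45),(475,-273,37,0,45,90))
```

```text
(475, -273, 120, 0, 45) lin cm [4.52, -23.01, -7.12] rot [0.0, -0.006, -0.005] rows 5.0
(475, -273, 37, 0, 45) lin cm [0.0, 0.0, -8.3] rot [0.0, 0.0, 0.0] rows 2.0
(475, -273, 37, 0, 45, 90) lin cm [0.0, 6.36, 6.36] rot [0.0, 0.0, 0.0] rows 2.0
```

>>> play_rows --targets '[{"linear":[1.5,-5,0],"delta_rot":[0,-0.006,-0.005],"grip":255},{"linear":[3,-10,-2],"delta_rot":[0,-0.006,-0.005],"grip":255},{"linear":[4.5,-15,-4],"delta_rot":[0,-0.006,-0.005],"grip":255},{"linear":[4.5,-19,-6],"delta_rot":[0,-0.006,-0.005],"grip":255},{"linear":[4.5,-23,-7],"delta_rot":[0,-0.006,-0.005],"grip":255},{"linear":[4.5,-23,-11],"delta_rot":[0,-0.006,-0.005],"grip":255},{"linear":[4.5,-23,-14],"delta_rot":[0,-0.006,-0.005],"grip":255},{"linear":[4.5,-23,-15.3],"delta_rot":[0,-0.006,-0.005],"grip":255},{"linear":[4.5,-23,-15.3],"delta_rot":[0,-0.006,-0.005],"grip":255},{"linear":[4.5,-23,-15.3],"delta_rot":[0,-0.006,-0.005],"grip":255}]'

```text
time: 10.2
ee_pos: [0.4756, -0.2873, 0.0279]
tcp_rot: [179.5, 45.0, 89.5]
wrist_force: [1.1, -0.6, -1.4]
opening: 0.0455
grasp_force: 61.8
```

Run:
```python
from h import *
st()
plan((475,-273,36,0,45),(475,-273,37,0,45,90),(531,61,150,-10,45),(531,61,34,-10,45,80),(531,61,34,-10,45))
```

```text
{'time': 10.2, 'ee_pos': [0.476, -0.287, 0.028], 'tcp_rot': [179.509, 45.027, 89.548], 'opening': 0.046, 'grasp_force': 61.843, 'wrist_force': [1.132, -0.616, -1.42], 'q': [-10.23, -2.709, -30.311, 52.087, -44.082, 75.834]}
(475, -273, 36, 0, 45) lin cm [-0.06, 0.11, -0.51] rot [0.001, 0.006, 0.002] rows 1.0
(475, -273, 37, 0, 45, 90) lin cm [0.0, 6.36, 6.46] rot [0.0, 0.0, 0.0] rows 2.0
(531, 61, 150, -10, 45) lin cm [5.37, 27.06, 4.94] rot [0.0, -0.0, -0.175] rows 6.0
(531, 61, 34, -10, 45, 80) lin cm [0.98, 5.57, -5.94] rot [0.0, 0.0, 0.0] rows 2.0
(531, 61, 34, -10, 45) lin cm [-0.98, -5.57, -5.66] rot [0.0, 0.0, 0.0] rows 2.0
```

>>> play_rows --targets '[{"linear":[0,0.1,-0.45],"delta_rot":[0,0,0],"grip":255},{"linear":[0,0.1,-0.45],"delta_rot":[0,0,0],"grip":255},{"linear":[0,0.1,-0.45],"delta_rot":[0,0,0],"grip":0},{"linear":[0,0.1,-0.45],"delta_rot":[0,0,0],"grip":0},{"linear":[0,0.1,-0.45],"delta_rot":[0,0,0],"grip":0},{"linear":[0,3,2.5],"delta_rot":[0,0,0],"grip":0},{"linear":[0,6.4,6],"delta_rot":[0,0,0],"grip":0},{"linear":[1,9,10],"delta_rot":[0,0,-0.05],"grip":0},{"linear":[2,13,12],"delta_rot":[0,0,-0.1],"grip":0},{"linear":[3,17,12],"delta_rot":[0,0,-0.175],"grip":0}]'

```text
time: 11.2
ee_pos: [0.5061, -0.1155, 0.1504]
tcp_rot: [179.1, 45.0, 79.1]
wrist_force: [1.8, 0.4, -0.5]
opening: 0.0851
grasp_force: 0.0
```

Run:
```python
from h import *
st()
p=objs(zmin=.02); 
plan((531,61,34,-10,45,80),(531,61,34,-10,45))
```

```text
{'time': 11.2, 'ee_pos': [0.506, -0.116, 0.15], 'tcp_rot': [179.131, 44.995, 79.088], 'opening': 0.085, 'grasp_force': 0.0, 'wrist_force': [1.78, 0.379, -0.461], 'q': [8.754, 10.502, -2.721, 94.328, -42.132, 116.112]}
obj xy 653 -34 mm size 47 48 yaw 41 top 62 [ 96.  64. 108.] px [263. 148.]
obj xy 645 -129 mm size 47 48 yaw -15 top 63 [163. 156. 151.] px [301. 151.]
obj xy 474 -282 mm size 46 44 yaw -0 top 67 [153. 147. 142.] px [364. 218.]
obj xy 317 -216 mm size 47 47 yaw 15 top 63 [170. 100.  66.] px [339. 283.]
(531, 61, 34, -10, 45, 80) lin cm [3.12, 21.47, -6.77] rot [0.002, 0.006, 0.01] rows 5.0
(531, 61, 34, -10, 45) lin cm [-0.98, -5.57, -5.66] rot [0.0, 0.0, 0.0] rows 2.0
```

>>> play_rows --targets '[{"linear":[1,5,0],"delta_rot":[0,0,0],"grip":0},{"linear":[2,10,0],"delta_rot":[0,0,0],"grip":0},{"linear":[3,15,0],"delta_rot":[0,0,0],"grip":0},{"linear":[3.1,20,0],"delta_rot":[0.002,0.006,0.01],"grip":0},{"linear":[3.1,21.5,-4],"delta_rot":[0.002,0.006,0.01],"grip":0},{"linear":[3.1,21.5,-6.8],"delta_rot":[0.002,0.006,0.01],"grip":0},{"linear":[2.6,18.7,-9.6],"delta_rot":[0.002,0.006,0.01],"grip":0},{"linear":[2.1,15.9,-12.4],"delta_rot":[0.002,0.006,0.01],"grip":0},{"linear":[2.1,15.9,-12.4],"delta_rot":[0.002,0.006,0.01],"grip":0},{"linear":[2.1,15.9,-12.4],"delta_rot":[0.002,0.006,0.01],"grip":0}]'

```text
time: 12.25
ee_pos: [0.5254, 0.0416, 0.0221]
tcp_rot: [-179.7, 45.0, 80.6]
wrist_force: [0.4, -0.3, 0.5]
opening: 0.0853
grasp_force: 0.0
```

>>> play_rows --targets '[{"linear":[0,0,0],"delta_rot":[0,0,0],"grip":255},{"linear":[0,0,0],"delta_rot":[0,0,0],"grip":255},{"linear":[0,0,0],"delta_rot":[0,0,0],"grip":255},{"linear":[0,0,0],"delta_rot":[0,0,0],"grip":255}]'

```text
time: 12.65
ee_pos: [0.5266, 0.0428, 0.0232]
tcp_rot: [-180.0, 44.9, 80.5]
wrist_force: [1.7, 3.5, 6.7]
opening: 0.0453
grasp_force: 61.7
```

Run:
```python
from h import *
st()
plan((531,61,34,-10,45),(531,61,140,-10,45),(430,-65,140,0,-45),(430,-65,34,0,-45))
```

```text
{'time': 12.65, 'ee_pos': [0.527, 0.043, 0.023], 'tcp_rot': [-179.965, 44.946, 80.515], 'opening': 0.045, 'grasp_force': 61.739, 'wrist_force': [1.655, 3.514, 6.716], 'q': [23.321, 27.102, 2.614, 93.947, -36.402, 132.344]}
(531, 61, 34, -10, 45) lin cm [0.21, 0.51, -0.24] rot [-0.001, -0.0, -0.009] rows 1.0
(531, 61, 140, -10, 45) lin cm [0.0, 0.0, 10.6] rot [0.0, 0.0, 0.0] rows 3.0
(430, -65, 140, 0, -45) lin cm [-9.87, -9.98, 0.0] rot [1.566, -0.137, 0.137] rows 11.0
(430, -65, 34, 0, -45) lin cm [0.0, 0.0, -10.6] rot [0.0, 0.0, 0.0] rows 3.0
```

>>> play_rows --targets '[{"linear":[0,0,5],"delta_rot":[0,0,0],"grip":255},{"linear":[-1,0,10],"delta_rot":[0.1,-0.009,0.009],"grip":255},{"linear":[-3,-2,12],"delta_rot":[0.25,-0.022,0.022],"grip":255},{"linear":[-5,-4,12],"delta_rot":[0.4,-0.035,0.035],"grip":255},{"linear":[-7,-6,12],"delta_rot":[0.55,-0.048,0.048],"grip":255},{"linear":[-9.7,-8,12],"delta_rot":[0.7,-0.061,0.061],"grip":255},{"linear":[-9.7,-9.5,12],"delta_rot":[0.85,-0.074,0.074],"grip":255},{"linear":[-9.7,-9.5,12],"delta_rot":[1.0,-0.087,0.087],"grip":255},{"linear":[-9.7,-9.5,12],"delta_rot":[1.15,-0.1,0.1],"grip":255},{"linear":[-9.7,-9.5,12],"delta_rot":[1.3,-0.114,0.114],"grip":255}]'

```text
time: 13.65
ee_pos: [0.4293, -0.0535, 0.1439]
tcp_rot: [-179.4, -29.2, 88.3]
wrist_force: [0.4, 0.9, -0.7]
opening: 0.0454
grasp_force: 62.0
```

Run:
```python
from h import *
st()
plan((430,-65,100,0,-45),(430,-65,28,0,-45))
```

```text
{'time': 13.65, 'ee_pos': [0.429, -0.053, 0.144], 'tcp_rot': [-179.414, -29.214, 88.325], 'opening': 0.045, 'grasp_force': 62.022, 'wrist_force': [0.355, 0.896, -0.713], 'q': [-24.217, -2.291, -11.384, 93.599, 26.54, 64.3]}
(430, -65, 100, 0, -45) lin cm [0.07, 0.17, -5.71] rot [0.275, -0.012, 0.023] rows 2.0
(430, -65, 28, 0, -45) lin cm [0.0, 0.0, -7.2] rot [0.0, 0.0, 0.0] rows 2.0
```

>>> play_rows --targets '[{"linear":[0,0.1,-1],"delta_rot":[0.14,-0.006,0.012],"grip":255},{"linear":[0.1,0.2,-4],"delta_rot":[0.275,-0.012,0.023],"grip":255},{"linear":[0.1,0.2,-8],"delta_rot":[0.275,-0.012,0.023],"grip":255},{"linear":[0.1,0.2,-11.5],"delta_rot":[0.275,-0.012,0.023],"grip":255},{"linear":[0.1,0.2,-12.8],"delta_rot":[0.275,-0.012,0.023],"grip":255},{"linear":[0.1,0.2,-12.8],"delta_rot":[0.275,-0.012,0.023],"grip":255},{"linear":[0.1,0.2,-12.8],"delta_rot":[0.275,-0.012,0.023],"grip":255}]'

```text
time: 14.35
ee_pos: [0.4305, -0.0511, 0.0158]
tcp_rot: [-179.7, -44.7, 90.0]
wrist_force: [-0.1, -0.2, -0.6]
opening: 0.0453
grasp_force: 62.1
```

>>> play_rows --targets '[{"linear":[0,0,-0.1],"delta_rot":[0,0,0],"grip":0},{"linear":[0,0,-0.1],"delta_rot":[0,0,0],"grip":0},{"linear":[0,0,-0.1],"delta_rot":[0,0,0],"grip":0},{"linear":[0,-3,3],"delta_rot":[0,0,0],"grip":0},{"linear":[0,-6,6],"delta_rot":[0,0,0],"grip":0},{"linear":[0,-6,10],"delta_rot":[-0.15,0,0],"grip":0},{"linear":[0,-4,14],"delta_rot":[-0.3,0,0],"grip":0},{"linear":[0,-2,14],"delta_rot":[-0.45,0,0],"grip":0},{"linear":[0,0,14],"delta_rot":[-0.6,0,0],"grip":0},{"linear":[0,2,14],"delta_rot":[-0.75,0,0],"grip":0}]'

```text
time: 15.35
ee_pos: [0.4304, -0.0307, 0.1566]
tcp_rot: [179.9, -1.4, 89.8]
wrist_force: [-0.5, 0.3, 0.2]
opening: 0.0852
grasp_force: 0.0
```

>>> play_rows --targets '[{"linear":[0,1,0],"delta_rot":[-0.15,0,0],"grip":0},{"linear":[0,2,0],"delta_rot":[-0.3,0,0],"grip":0},{"linear":[0,3,0],"delta_rot":[-0.45,0,0],"grip":0},{"linear":[0,4,0],"delta_rot":[-0.6,0,0],"grip":0},{"linear":[0,5,0],"delta_rot":[-0.75,0,0],"grip":0},{"linear":[0,6,0],"delta_rot":[-0.82,0,0],"grip":0},{"linear":[0,6,0],"delta_rot":[-0.82,0,0],"grip":0}]'

```text
time: 16.05
ee_pos: [0.4295, 0.0309, 0.1526]
tcp_rot: [-179.5, 45.4, 90.3]
wrist_force: [0.2, -0.2, -0.8]
opening: 0.0855
grasp_force: 0.0
```

Run:
```python
from h import *
st()
p=objs(zmin=.02)
plan((430,-65,31,0,45,80),(430,-65,31,0,45))
```

```text
{'time': 16.05, 'ee_pos': [0.43, 0.031, 0.153], 'tcp_rot': [-179.495, 45.418, 90.301], 'opening': 0.085, 'grasp_force': 0.0, 'wrist_force': [0.24, -0.234, -0.806], 'q': [28.49, 5.835, -8.748, 101.541, -38.578, 127.685]}
obj xy 659 136 mm size 48 47 yaw 14 top 62 [179. 172. 167.] px [197. 146.]
obj xy 652 -34 mm size 48 48 yaw 42 top 62 [105.  70. 118.] px [263. 148.]
obj xy 645 -129 mm size 47 48 yaw -14 top 63 [178. 171. 165.] px [301. 151.]
obj xy 474 -282 mm size 46 44 yaw -1 top 67 [167. 160. 155.] px [364. 218.]
obj xy 430 -62 mm size 44 60 yaw 0 top 50 [193. 184. 175.] px [275. 236.]
obj xy 317 -216 mm size 47 47 yaw 14 top 63 [186. 110.  72.] px [339. 283.]
(430, -65, 31, 0, 45, 80) lin cm [0.02, -5.18, -7.91] rot [0.004, -0.005, 0.002] rows 2.0
(430, -65, 31, 0, 45) lin cm [0.0, -5.66, -5.66] rot [0.0, 0.0, 0.0] rows 2.0
```

>>> play_rows --targets '[{"linear":[0,-4.9,-4],"delta_rot":[0.004,-0.005,0.002],"grip":0},{"linear":[0,-4.9,-7.9],"delta_rot":[0.004,-0.005,0.002],"grip":0},{"linear":[0,-7.7,-10.7],"delta_rot":[0.004,-0.005,0.002],"grip":0},{"linear":[0,-10.6,-13.6],"delta_rot":[0.004,-0.005,0.002],"grip":0},{"linear":[0,-10.6,-13.6],"delta_rot":[0.004,-0.005,0.002],"grip":0},{"linear":[0,-10.6,-13.6],"delta_rot":[0.004,-0.005,0.002],"grip":0},{"linear":[0,-10.6,-13.6],"delta_rot":[0.004,-0.005,0.002],"grip":255},{"linear":[0,-10.6,-13.6],"delta_rot":[0.004,-0.005,0.002],"grip":255},{"linear":[0,-10.6,-13.6],"delta_rot":[0.004,-0.005,0.002],"grip":255},{"linear":[0,-10.6,-13.6],"delta_rot":[0.004,-0.005,0.002],"grip":255}]'

```text
time: 17.1
ee_pos: [0.4308, -0.0763, 0.0193]
tcp_rot: [179.6, 45.0, 89.7]
wrist_force: [0.3, 1.0, 7.1]
opening: 0.0454
grasp_force: 57.7
```

>>> play_rows --targets '[{"linear":[0,0,5],"delta_rot":[0,0,0],"grip":255},{"linear":[0,0,10],"delta_rot":[0.1,0,0],"grip":255},{"linear":[0,0,15],"delta_rot":[0.25,0,0],"grip":255},{"linear":[0,0,16],"delta_rot":[0.4,0,0],"grip":255},{"linear":[0,0,16],"delta_rot":[0.55,0,0],"grip":255},{"linear":[0,0,16],"delta_rot":[0.7,0,0],"grip":255},{"linear":[0,0,16],"delta_rot":[0.85,0,0],"grip":255},{"linear":[0,0,16],"delta_rot":[1.0,0,0],"grip":255},{"linear":[0,0,16],"delta_rot":[1.15,0,0],"grip":255},{"linear":[0,0,16],"delta_rot":[1.3,0,0],"grip":255}]'

```text
time: 18.1
ee_pos: [0.4305, -0.0771, 0.1797]
tcp_rot: [179.9, -29.7, 89.8]
wrist_force: [-0.2, -0.3, -1.5]
opening: 0.0452
grasp_force: 59.1
```

>>> play_rows --targets '[{"linear":[0,0,0],"delta_rot":[0.15,0,0],"grip":255},{"linear":[0,0,0],"delta_rot":[0.27,0,0],"grip":255},{"linear":[0,0,0],"delta_rot":[0.27,0,0],"grip":255}]'

```text
time: 18.4
ee_pos: [0.4295, -0.078, 0.1754]
tcp_rot: [-179.3, -45.3, 89.2]
wrist_force: [-0.3, 0.3, -1.5]
opening: 0.0451
grasp_force: 59.2
```

Run:
```python
from h import *
st()
p=bot.camera("top"); save(p,"t4",(220,180,340,290),4)
plan((450,290,120,0,-45),(450,290,40,0,-45))
```

```text
{'time': 18.4, 'ee_pos': [0.429, -0.078, 0.175], 'tcp_rot': [-179.307, -45.269, 89.233], 'opening': 0.045, 'grasp_force': 59.162, 'wrist_force': [-0.283, 0.277, -1.465], 'q': [-33.098, 9.388, -2.59, 107.025, 36.425, 47.651]}
(450, 290, 120, 0, -45) lin cm [2.03, 38.09, -6.97] rot [0.0, -0.007, 0.004] rows 8.0
(450, 290, 40, 0, -45) lin cm [0.0, 0.0, -8.0] rot [0.0, 0.0, 0.0] rows 2.0
```

View pics/t4.png

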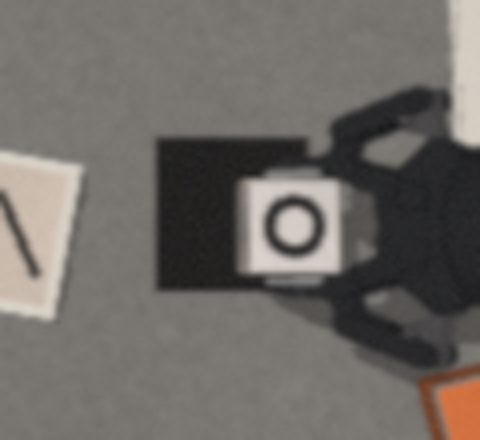

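The stamp in the crop at (293,226) is a RING, so this tin goes on the board.

>>> play_rows --targets '[{"linear":[0.2,5,0],"delta_rot":[0,-0.007,0.004],"grip":255},{"linear":[0.5,10,0],"delta_rot":[0,-0.007,0.004],"grip":255},{"linear":[1,15,0],"delta_rot":[0,-0.007,0.004],"grip":255},{"linear":[1.5,20,0],"delta_rot":[0,-0.007,0.004],"grip":255},{"linear":[2,25,-2],"delta_rot":[0,-0.007,0.004],"grip":255},{"linear":[2,29.5,-3],"delta_rot":[0,-0.007,0.004],"grip":255},{"linear":[2,34,-5],"delta_rot":[0,-0.007,0.004],"grip":255},{"linear":[2,37.6,-7],"delta_rot":[0,-0.007,0.004],"grip":255},{"linear":[2,37.6,-11],"delta_rot":[0,-0.007,0.004],"grip":255},{"linear":[2,37.6,-13],"delta_rot":[0,-0.007,0.004],"grip":255}]'

```text
time: 19.45
ee_pos: [0.4478, 0.3011, 0.0473]
tcp_rot: [179.5, -44.8, 90.6]
wrist_force: [-0.6, -0.4, -1.1]
opening: 0.0457
grasp_force: 59.1
```

>>> play_rows --targets '[{"linear":[0,0,0],"delta_rot":[0,0,0],"grip":255}]'

```text
time: 19.55
ee_pos: [0.4476, 0.3, 0.0467]
tcp_rot: [179.8, -44.8, 90.3]
wrist_force: [-0.7, -0.3, -0.9]
opening: 0.0454
grasp_force: 59.1
```

Run:
```python
from h import *
st()
plan((450,285,39.5,0,-45),(450,285,40,0,-45,90))
plan((659,131,35,14,-45,80),(659,131,35,14,-45),(658,141,35,14,45,80))
```

```text
{'time': 19.55, 'ee_pos': [0.448, 0.3, 0.047], 'tcp_rot': [179.798, -44.819, 90.316], 'opening': 0.045, 'grasp_force': 59.104, 'wrist_force': [-0.684, -0.29, -0.947], 'q': [12.481, -7.833, -32.795, 52.944, 43.495, 107.088]}
(450, 285, 39.5, 0, -45) lin cm [0.24, -0.18, -2.04] rot [0.003, 0.003, -0.003] rows 1.0
(450, 285, 40, 0, -45, 90) lin cm [0.0, -6.36, 6.41] rot [0.0, 0.0, 0.0] rows 2.0
(659, 131, 35, 14, -45, 80) lin cm [22.19, -21.1, 3.16] rot [0.003, 0.003, 0.241] rows 7.0
(659, 131, 35, 14, -45) lin cm [-1.37, 5.49, -5.66] rot [0.0, 0.0, 0.0] rows 2.0
(658, 141, 35, 14, 45, 80) lin cm [-0.83, 3.92, 5.66] rot [-1.524, -0.38, 0.0] rows 11.0
```

>>> play_rows --targets '[{"linear":[0.2,-0.2,-1.9],"delta_rot":[0,0,0],"grip":255},{"linear":[0.2,-0.2,-2],"delta_rot":[0,0,0],"grip":255},{"linear":[0.2,-0.2,-2],"delta_rot":[0,0,0],"grip":255},{"linear":[0.2,-0.2,-2],"delta_rot":[0,0,0],"grip":0},{"linear":[0.2,-0.2,-2],"delta_rot":[0,0,0],"grip":0},{"linear":[0.2,-0.2,-2],"delta_rot":[0,0,0],"grip":0},{"linear":[0.2,-3.4,1.2],"delta_rot":[0,0,0],"grip":0},{"linear":[0.2,-6.6,4.4],"delta_rot":[0,0,0],"grip":0},{"linear":[1,-9,9],"delta_rot":[0,0,0.12],"grip":0},{"linear":[4,-12,12],"delta_rot":[0,0,0.24],"grip":0}]'

```text
time: 20.55
ee_pos: [0.4793, 0.1896, 0.1602]
tcp_rot: [179.3, -44.8, 102.8]
wrist_force: [1.6, 0.6, 0.5]
opening: 0.0853
grasp_force: 0.0
```

Run:
```python
from h import *
st()
p=objs(zmin=.02)
plan((659,131,35,14,-45,80),(659,131,35,14,-45))
```

```text
{'time': 20.55, 'ee_pos': [0.479, 0.19, 0.16], 'tcp_rot': [179.306, -44.799, 102.829], 'opening': 0.085, 'grasp_force': 0.0, 'wrist_force': [1.613, 0.624, 0.523], 'q': [-0.765, 4.993, -7.29, 89.949, 43.447, 71.803]}
obj xy 659 136 mm size 49 47 yaw 15 top 62 [159. 152. 147.] px [197. 146.]
obj xy 641 -144 mm size 16 48 yaw -13 top 62 [151. 146. 141.] px [307. 153.]
obj xy 474 -282 mm size 47 44 yaw -0 top 67 [149. 142. 138.] px [364. 218.]
obj xy 451 286 mm size 45 44 yaw -0 top 70 [135. 129. 124.] px [135. 227.]
obj xy 317 -215 mm size 48 48 yaw 14 top 63 [165.  98.  64.] px [339. 283.]
(659, 131, 35, 14, -45, 80) lin cm [18.36, -9.85, -8.26] rot [0.001, 0.012, 0.021] rows 5.0
(659, 131, 35, 14, -45) lin cm [-1.37, 5.49, -5.66] rot [0.0, 0.0, 0.0] rows 2.0
```

>>> play_rows --targets '[{"linear":[4.5,-2.5,0],"delta_rot":[0,0.01,0.02],"grip":0},{"linear":[9,-5,0],"delta_rot":[0,0.01,0.02],"grip":0},{"linear":[13.5,-7.5,0],"delta_rot":[0,0.01,0.02],"grip":0},{"linear":[18.4,-9.8,-1],"delta_rot":[0,0.01,0.02],"grip":0},{"linear":[18.4,-9.8,-5],"delta_rot":[0,0.01,0.02],"grip":0},{"linear":[18.4,-9.8,-8.3],"delta_rot":[0,0.01,0.02],"grip":0},{"linear":[17.7,-7,-11.1],"delta_rot":[0,0.01,0.02],"grip":0},{"linear":[17.1,-4.3,-14],"delta_rot":[0,0.01,0.02],"grip":0},{"linear":[17.1,-4.3,-14],"delta_rot":[0,0.01,0.02],"grip":0},{"linear":[17.1,-4.3,-14],"delta_rot":[0,0.01,0.02],"grip":0}]'

```text
time: 21.6
ee_pos: [0.6503, 0.1481, 0.0156]
tcp_rot: [-179.5, -44.9, 103.0]
wrist_force: [-1.0, -1.2, 1.0]
opening: 0.0854
grasp_force: 0.0
```

Run:
```python
from h import *
st()
plan((659,131,35,14,-45))
```

```text
{'time': 21.6, 'ee_pos': [0.65, 0.148, 0.016], 'tcp_rot': [-179.474, -44.905, 102.962], 'opening': 0.085, 'grasp_force': 0.0, 'wrist_force': [-0.951, -1.155, 1.046], 'q': [-3.886, 35.254, 14.808, 86.32, 42.294, 66.41]}
(659, 131, 35, 14, -45) lin cm [0.55, -0.42, 0.61] rot [0.003, -0.006, 0.012] rows 1.0
```

>>> play_rows --targets '[{"linear":[0.55,-0.3,0.6],"delta_rot":[0,0,0.01],"grip":0},{"linear":[0.55,-0.3,0.6],"delta_rot":[0,0,0.01],"grip":0},{"linear":[0.55,-0.3,0.6],"delta_rot":[0,0,0.01],"grip":255},{"linear":[0.55,-0.3,0.6],"delta_rot":[0,0,0.01],"grip":255},{"linear":[0.55,-0.3,0.6],"delta_rot":[0,0,0.01],"grip":255},{"linear":[0.55,-0.3,0.6],"delta_rot":[0,0,0.01],"grip":255}]'

```text
time: 22.2
ee_pos: [0.6564, 0.1444, 0.0222]
tcp_rot: [-179.6, -44.9, 103.6]
wrist_force: [0.2, -1.7, 2.3]
opening: 0.0454
grasp_force: 61.6
```

Run:
```python
from h import *
st()
plan((659,131,35,14,-45),(600,131,140,14,-45),(430,-60,140,0,45),(430,-60,34,0,45))
```

```text
{'time': 22.2, 'ee_pos': [0.656, 0.144, 0.022], 'tcp_rot': [-179.604, -44.882, 103.552], 'opening': 0.045, 'grasp_force': 61.552, 'wrist_force': [0.219, -1.726, 2.303], 'q': [-4.109, 36.253, 17.019, 88.064, 42.088, 65.477]}
(659, 131, 35, 14, -45) lin cm [-0.06, -0.05, -0.05] rot [0.003, -0.004, 0.003] rows 1.0
(600, 131, 140, 14, -45) lin cm [-5.9, 0.0, 10.5] rot [0.0, 0.0, 0.0] rows 3.0
(430, -60, 140, 0, 45) lin cm [-16.68, -21.71, 0.0] rot [-1.562, -0.192, -0.192] rows 11.0
(430, -60, 34, 0, 45) lin cm [0.0, 0.0, -10.6] rot [0.0, 0.0, 0.0] rows 3.0
```

>>> play_rows --targets '[{"linear":[0,0,5],"delta_rot":[0,0,0],"grip":255},{"linear":[-1,0,10],"delta_rot":[-0.1,-0.012,-0.012],"grip":255},{"linear":[-4,-3,12],"delta_rot":[-0.25,-0.03,-0.03],"grip":255},{"linear":[-7,-6,12],"delta_rot":[-0.4,-0.049,-0.049],"grip":255},{"linear":[-10,-9,12],"delta_rot":[-0.55,-0.067,-0.067],"grip":255},{"linear":[-13,-12,12],"delta_rot":[-0.7,-0.086,-0.086],"grip":255},{"linear":[-16,-15,12],"delta_rot":[-0.85,-0.104,-0.104],"grip":255},{"linear":[-19,-18,12],"delta_rot":[-1.0,-0.123,-0.123],"grip":255},{"linear":[-22,-20,12],"delta_rot":[-1.15,-0.141,-0.141],"grip":255},{"linear":[-22.6,-21.7,12],"delta_rot":[-1.3,-0.16,-0.16],"grip":255}]'

```text
time: 23.2
ee_pos: [0.4281, -0.0736, 0.1431]
tcp_rot: [-178.4, 29.3, 92.6]
wrist_force: [1.5, -0.6, -2.3]
opening: 0.0453
grasp_force: 62.1
```

Run:
```python
from h import *
st()
plan((430,-65,32.5,0,45))
```

```text
{'time': 23.2, 'ee_pos': [0.428, -0.074, 0.143], 'tcp_rot': [-178.372, 29.344, 92.603], 'opening': 0.045, 'grasp_force': 62.095, 'wrist_force': [1.454, -0.627, -2.327], 'q': [8.76, -9.64, -17.925, 87.012, -28.946, 97.951]}
(430, -65, 32.5, 0, 45) lin cm [0.19, -0.46, -12.38] rot [-0.273, -0.029, -0.028] rows 3.0
```

>>> play_rows --targets '[{"linear":[0.2,-0.2,-1],"delta_rot":[-0.14,-0.015,-0.014],"grip":255},{"linear":[0.2,-0.4,-4],"delta_rot":[-0.273,-0.029,-0.028],"grip":255},{"linear":[0.2,-0.4,-8],"delta_rot":[-0.273,-0.029,-0.028],"grip":255},{"linear":[0.2,-0.4,-11],"delta_rot":[-0.273,-0.029,-0.028],"grip":255},{"linear":[0.2,-0.4,-12.3],"delta_rot":[-0.273,-0.029,-0.028],"grip":255},{"linear":[0.2,-0.4,-12.3],"delta_rot":[-0.273,-0.029,-0.028],"grip":255},{"linear":[0.2,-0.4,-12.3],"delta_rot":[-0.273,-0.029,-0.028],"grip":255}]'

```text
time: 23.9
ee_pos: [0.4323, -0.0763, 0.0193]
tcp_rot: [-179.8, 44.7, 90.2]
wrist_force: [0.4, -0.8, -1.0]
opening: 0.0455
grasp_force: 63.3
```

>>> play_rows --targets '[{"linear":[0,0,-0.1],"delta_rot":[0,0,0],"grip":0},{"linear":[0,0,-0.1],"delta_rot":[0,0,0],"grip":0},{"linear":[0,0,-0.1],"delta_rot":[0,0,0],"grip":0},{"linear":[0,3,3],"delta_rot":[0,0,0],"grip":0},{"linear":[0,6,6],"delta_rot":[0,0,0],"grip":0},{"linear":[0,6,10],"delta_rot":[0.15,0,0],"grip":0},{"linear":[0,4,14],"delta_rot":[0.3,0,0],"grip":0},{"linear":[0,2,14],"delta_rot":[0.45,0,0],"grip":0},{"linear":[0,0,14],"delta_rot":[0.6,0,0],"grip":0},{"linear":[0,-2,14],"delta_rot":[0.75,0,0],"grip":0}]'

```text
time: 24.9
ee_pos: [0.4329, -0.097, 0.1612]
tcp_rot: [179.7, 1.5, 90.2]
wrist_force: [1.4, 1.2, 0.4]
opening: 0.0854
grasp_force: 0.0
```

>>> play_rows --targets '[{"linear":[0,-1,0],"delta_rot":[0.15,0,0],"grip":0},{"linear":[0,-2,0],"delta_rot":[0.3,0,0],"grip":0},{"linear":[0,-3,0],"delta_rot":[0.45,0,0],"grip":0},{"linear":[0,-4,0],"delta_rot":[0.6,0,0],"grip":0},{"linear":[0,-5,0],"delta_rot":[0.75,0,0],"grip":0},{"linear":[0,-6,0],"delta_rot":[0.82,0,0],"grip":0},{"linear":[0,-6,0],"delta_rot":[0.82,0,0],"grip":0}]'

```text
time: 25.6
ee_pos: [0.4317, -0.1584, 0.1562]
tcp_rot: [-179.7, -45.5, 89.7]
wrist_force: [-0.2, -0.2, -1.4]
opening: 0.0853
grasp_force: 0.0
```

Run:
```python
from h import *
st()
p=objs(zmin=.02)
plan((430,-69,31,0,-45,80),(430,-69,31,0,-45))
```

```text
{'time': 25.6, 'ee_pos': [0.432, -0.158, 0.156], 'tcp_rot': [-179.657, -45.526, 89.748], 'opening': 0.085, 'grasp_force': 0.0, 'wrist_force': [-0.164, -0.205, -1.364], 'q': [-39.906, 17.978, 4.801, 110.11, 33.063, 40.061]}
obj xy 653 -33 mm size 47 47 yaw 40 top 63 [104.  70. 117.] px [263. 148.]
obj xy 645 -129 mm size 47 48 yaw -15 top 63 [177. 170. 164.] px [301. 151.]
obj xy 488 -271 mm size 26 16 yaw -25 top 67 [163. 156. 151.] px [360. 212.]
obj xy 451 287 mm size 44 45 yaw 1 top 70 [151. 144. 139.] px [135. 227.]
obj xy 430 -69 mm size 44 60 yaw 0 top 50 [193. 183. 175.] px [278. 236.]
obj xy 317 -215 mm size 48 48 yaw 14 top 63 [183. 108.  71.] px [339. 283.]
(430, -69, 31, 0, -45, 80) lin cm [-0.2, 4.52, -8.3] rot [-0.006, -0.003, -0.001] rows 2.0
(430, -69, 31, 0, -45) lin cm [0.0, 5.66, -5.66] rot [0.0, 0.0, 0.0] rows 2.0
```

>>> play_rows --targets '[{"linear":[-0.2,4.5,-4],"delta_rot":[-0.006,-0.003,-0.001],"grip":0},{"linear":[-0.2,4.5,-8.3],"delta_rot":[-0.006,-0.003,-0.001],"grip":0},{"linear":[-0.2,7.3,-11.1],"delta_rot":[-0.006,-0.003,-0.001],"grip":0},{"linear":[-0.2,10.2,-13.9],"delta_rot":[-0.006,-0.003,-0.001],"grip":0},{"linear":[-0.2,10.2,-13.9],"delta_rot":[-0.006,-0.003,-0.001],"grip":0},{"linear":[-0.2,10.2,-13.9],"delta_rot":[-0.006,-0.003,-0.001],"grip":0},{"linear":[-0.2,10.2,-13.9],"delta_rot":[-0.006,-0.003,-0.001],"grip":255},{"linear":[-0.2,10.2,-13.9],"delta_rot":[-0.006,-0.003,-0.001],"grip":255},{"linear":[-0.2,10.2,-13.9],"delta_rot":[-0.006,-0.003,-0.001],"grip":255},{"linear":[-0.2,10.2,-13.9],"delta_rot":[-0.006,-0.003,-0.001],"grip":255}]'

```text
time: 26.65
ee_pos: [0.431, -0.0553, 0.0209]
tcp_rot: [179.6, -44.9, 90.3]
wrist_force: [-0.1, -2.5, 6.4]
opening: 0.0454
grasp_force: 61.3
```

>>> play_rows --targets '[{"linear":[0,0,5],"delta_rot":[0,0,0],"grip":255},{"linear":[0,0,10],"delta_rot":[-0.1,0,0],"grip":255},{"linear":[0,0,15],"delta_rot":[-0.25,0,0],"grip":255},{"linear":[0,0,16],"delta_rot":[-0.4,0,0],"grip":255},{"linear":[0,0,16],"delta_rot":[-0.55,0,0],"grip":255},{"linear":[0,0,16],"delta_rot":[-0.7,0,0],"grip":255},{"linear":[0,0,16],"delta_rot":[-0.85,0,0],"grip":255},{"linear":[0,0,16],"delta_rot":[-1.0,0,0],"grip":255},{"linear":[0,0,16],"delta_rot":[-1.15,0,0],"grip":255},{"linear":[0,0,16],"delta_rot":[-1.3,0,0],"grip":255}]'

```text
time: 27.65
ee_pos: [0.4308, -0.0544, 0.1815]
tcp_rot: [179.8, 29.9, 90.1]
wrist_force: [0.1, 0.8, -2.5]
opening: 0.0452
grasp_force: 61.8
```

>>> play_rows --targets '[{"linear":[0,0,0],"delta_rot":[-0.15,0,0],"grip":255},{"linear":[0,0,0],"delta_rot":[-0.27,0,0],"grip":255},{"linear":[0,0,0],"delta_rot":[-0.27,0,0],"grip":255}]'

```text
time: 27.95
ee_pos: [0.4299, -0.0533, 0.1777]
tcp_rot: [-179.4, 45.3, 90.7]
wrist_force: [-0.7, -0.5, -2.2]
opening: 0.0453
grasp_force: 61.9
```

Run:
```python
from h import *
st()
p=bot.camera("top"); save(p,"t5",(220,180,340,290),4)
plan((540,295,140,0,45),(540,295,40,0,45))
plan((570,-273,140,0,45),(570,-273,40,0,45))
```

```text
{'time': 27.95, 'ee_pos': [0.43, -0.053, 0.178], 'tcp_rot': [-179.409, 45.254, 90.75], 'opening': 0.045, 'grasp_force': 61.86, 'wrist_force': [-0.697, -0.534, -2.16], 'q': [19.119, -2.089, -13.196, 97.252, -42.126, 115.738]}
(540, 295, 140, 0, 45) lin cm [10.99, 33.53, -5.17] rot [0.0, -0.006, -0.005] rows 8.0
(540, 295, 40, 0, 45) lin cm [0.0, 0.0, -10.0] rot [0.0, 0.0, 0.0] rows 2.0
(570, -273, 140, 0, 45) lin cm [13.99, -23.27, -5.17] rot [0.0, -0.006, -0.005] rows 6.0
(570, -273, 40, 0, 45) lin cm [0.0, 0.0, -10.0] rot [0.0, 0.0, 0.0] rows 2.0
```

View pics/t5.png

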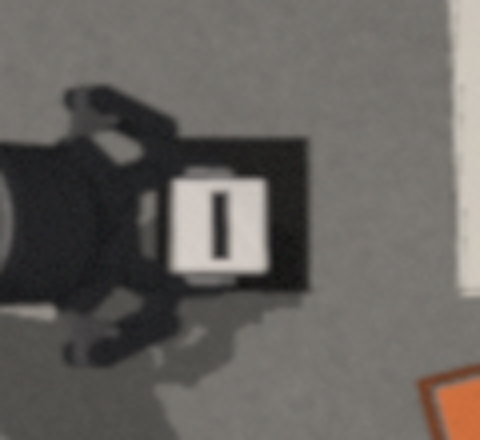

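The crop at (219,225) shows a second BAR, so this one goes in the tray too.

>>> play_rows --targets '[{"linear":[2,-4.5,0],"delta_rot":[0,-0.006,-0.005],"grip":255},{"linear":[4,-9,-1],"delta_rot":[0,-0.006,-0.005],"grip":255},{"linear":[6,-13.5,-2],"delta_rot":[0,-0.006,-0.005],"grip":255},{"linear":[9,-17,-3],"delta_rot":[0,-0.006,-0.005],"grip":255},{"linear":[12,-20,-4],"delta_rot":[0,-0.006,-0.005],"grip":255},{"linear":[14,-23.2,-5],"delta_rot":[0,-0.006,-0.005],"grip":255},{"linear":[14,-23.2,-9],"delta_rot":[0,-0.006,-0.005],"grip":255},{"linear":[14,-23.2,-13],"delta_rot":[0,-0.006,-0.005],"grip":255},{"linear":[14,-23.2,-13.5],"delta_rot":[0,-0.006,-0.005],"grip":255},{"linear":[14,-23.2,-13.5],"delta_rot":[0,-0.006,-0.005],"grip":255}]'

```text
time: 29.0
ee_pos: [0.5697, -0.2874, 0.0454]
tcp_rot: [179.7, 45.0, 89.7]
wrist_force: [-0.6, 0.7, -0.7]
opening: 0.0452
grasp_force: 62.0
```

Run:
```python
from h import *
st()
plan((570,-272,36,0,45))
```

```text
{'time': 29.0, 'ee_pos': [0.57, -0.287, 0.045], 'tcp_rot': [179.731, 44.993, 89.656], 'opening': 0.045, 'grasp_force': 62.036, 'wrist_force': [-0.632, 0.669, -0.711], 'q': [-8.571, 9.388, -15.404, 56.698, -44.352, 78.187]}
(570, -272, 36, 0, 45) lin cm [0.03, 0.21, -2.27] rot [-0.0, 0.003, 0.003] rows 1.0
```

>>> play_rows --targets '[{"linear":[0,0.2,-2],"delta_rot":[0,0,0],"grip":255},{"linear":[0,0.2,-2.2],"delta_rot":[0,0,0],"grip":255},{"linear":[0,0.2,-2.2],"delta_rot":[0,0,0],"grip":255},{"linear":[0,0.2,-2.2],"delta_rot":[0,0,0],"grip":0},{"linear":[0,0.2,-2.2],"delta_rot":[0,0,0],"grip":0},{"linear":[0,0.2,-2.2],"delta_rot":[0,0,0],"grip":0},{"linear":[0,3.2,0.8],"delta_rot":[0,0,0],"grip":0},{"linear":[-0.5,6.2,4],"delta_rot":[0,0,0],"grip":0},{"linear":[-2,7,8.5],"delta_rot":[0,0,0],"grip":0},{"linear":[-2,7,13],"delta_rot":[0.15,0,0],"grip":0}]'

```text
time: 30.0
ee_pos: [0.5483, -0.213, 0.1728]
tcp_rot: [-179.7, 36.3, 90.3]
wrist_force: [3.2, 0.2, -0.5]
opening: 0.0855
grasp_force: 0.0
```

Run:
```python
from h import *
st()
p=objs(zmin=.02)
plan((644,-134,150,-15,-45,80),(644,-134,35,-15,-45,80),(644,-134,35,-15,-45))
```

```text
{'time': 30.0, 'ee_pos': [0.548, -0.213, 0.173], 'tcp_rot': [-179.705, 36.344, 90.329], 'opening': 0.085, 'grasp_force': 0.0, 'wrist_force': [3.187, 0.208, -0.488], 'q': [-4.599, 3.184, -4.438, 79.125, -36.219, 84.104]}
obj xy 570 -281 mm size 46 47 yaw 0 top 67 [140. 134. 130.] px [362. 180.]
obj xy 474 -282 mm size 46 44 yaw -0 top 67 [144. 138. 134.] px [364. 218.]
obj xy 451 286 mm size 44 46 yaw 0 top 70 [131. 125. 121.] px [135. 227.]
obj xy 317 -216 mm size 47 47 yaw 15 top 63 [168.  97.  62.] px [341. 283.]
(644, -134, 150, -15, -45, 80) lin cm [8.02, 3.95, 0.65] rot [1.403, -0.171, -0.206] rows 10.0
(644, -134, 35, -15, -45, 80) lin cm [0.0, 0.0, -11.5] rot [0.0, 0.0, 0.0] rows 3.0
(644, -134, 35, -15, -45) lin cm [1.46, 5.46, -5.66] rot [0.0, 0.0, 0.0] rows 2.0
```

>>> play_rows --targets '[{"linear":[1,0.5,2],"delta_rot":[0.14,-0.017,-0.02],"grip":0},{"linear":[2,1,2],"delta_rot":[0.28,-0.034,-0.041],"grip":0},{"linear":[3,1.5,2],"delta_rot":[0.42,-0.051,-0.062],"grip":0},{"linear":[4,2,2],"delta_rot":[0.56,-0.068,-0.082],"grip":0},{"linear":[5,2.5,2],"delta_rot":[0.7,-0.085,-0.103],"grip":0},{"linear":[6,3,2],"delta_rot":[0.84,-0.102,-0.123],"grip":0},{"linear":[7,3.5,2],"delta_rot":[0.98,-0.119,-0.144],"grip":0},{"linear":[8,4,2],"delta_rot":[1.12,-0.137,-0.165],"grip":0},{"linear":[8,4,2],"delta_rot":[1.26,-0.154,-0.185],"grip":0},{"linear":[8,4,1],"delta_rot":[1.403,-0.171,-0.206],"grip":0}]'

```text
time: 31.05
ee_pos: [0.6312, -0.1773, 0.1871]
tcp_rot: [-180.0, -44.6, 75.6]
wrist_force: [0.3, 0.1, -0.3]
opening: 0.0854
grasp_force: 0.0
```

Run:
```python
from h import *
st()
p=objs(zmin=.02)
plan((644,-134,35,-15,-45,80),(644,-134,35,-15,-45))
```

```text
{'time': 31.05, 'ee_pos': [0.631, -0.177, 0.187], 'tcp_rot': [-179.966, -44.556, 75.562], 'opening': 0.085, 'grasp_force': 0.0, 'wrist_force': [0.28, 0.079, -0.275], 'q': [-32.536, 30.323, 26.953, 103.68, 41.814, 65.334]}
obj xy 652 -34 mm size 48 47 yaw 40 top 63 [107.  71. 120.] px [263. 148.]
obj xy 645 -129 mm size 47 48 yaw -14 top 63 [180. 173. 167.] px [301. 151.]
obj xy 561 -281 mm size 28 45 yaw 0 top 67 [120. 115. 111.] px [362. 184.]
obj xy 474 -282 mm size 45 44 yaw -0 top 67 [170. 162. 157.] px [364. 218.]
obj xy 451 287 mm size 44 46 yaw 0 top 70 [154. 147. 142.] px [135. 227.]
obj xy 317 -215 mm size 48 47 yaw 14 top 63 [187. 111.  73.] px [339. 283.]
(644, -134, 35, -15, -45, 80) lin cm [0.34, 0.28, -10.16] rot [-0.005, -0.01, -0.006] rows 3.0
(644, -134, 35, -15, -45) lin cm [1.46, 5.46, -5.66] rot [0.0, 0.0, 0.0] rows 2.0
```

>>> play_rows --targets '[{"linear":[0.3,0.3,-5],"delta_rot":[-0.005,-0.01,-0.006],"grip":0},{"linear":[0.3,0.3,-8.5],"delta_rot":[-0.005,-0.01,-0.006],"grip":0},{"linear":[0.3,0.3,-10.1],"delta_rot":[-0.005,-0.01,-0.006],"grip":0},{"linear":[0.8,2.1,-12],"delta_rot":[-0.005,-0.01,-0.006],"grip":0},{"linear":[1.3,3.9,-13.9],"delta_rot":[-0.005,-0.01,-0.006],"grip":0},{"linear":[1.8,5.7,-15.8],"delta_rot":[-0.005,-0.01,-0.006],"grip":0},{"linear":[1.8,5.7,-15.8],"delta_rot":[-0.005,-0.01,-0.006],"grip":0},{"linear":[1.8,5.7,-15.8],"delta_rot":[-0.005,-0.01,-0.006],"grip":0}]'

```text
time: 31.9
ee_pos: [0.6485, -0.1194, 0.028]
tcp_rot: [179.4, -44.2, 75.8]
wrist_force: [-0.1, -1.0, 0.2]
opening: 0.0851
grasp_force: 0.0
```

Run:
```python
from h import *
st()
plan((644,-134,35,-15,-45))
```

```text
{'time': 31.9, 'ee_pos': [0.649, -0.119, 0.028], 'tcp_rot': [179.432, -44.165, 75.785], 'opening': 0.085, 'grasp_force': 0.0, 'wrist_force': [-0.124, -1.004, 0.169], 'q': [-27.526, 29.326, 8.284, 80.827, 42.864, 72.246]}
(644, -134, 35, -15, -45) lin cm [-0.11, -0.19, -0.63] rot [0.016, 0.003, -0.007] rows 1.0
```

>>> play_rows --targets '[{"linear":[-0.1,-0.1,-0.5],"delta_rot":[0.016,0.003,0],"grip":0},{"linear":[-0.1,-0.1,-0.5],"delta_rot":[0.016,0.003,0],"grip":0},{"linear":[-0.1,-0.1,-0.5],"delta_rot":[0.016,0.003,0],"grip":255},{"linear":[-0.1,-0.1,-0.5],"delta_rot":[0.016,0.003,0],"grip":255},{"linear":[-0.1,-0.1,-0.5],"delta_rot":[0.016,0.003,0],"grip":255},{"linear":[-0.1,-0.1,-0.5],"delta_rot":[0.016,0.003,0],"grip":255}]'

```text
time: 32.5
ee_pos: [0.6473, -0.1207, 0.0222]
tcp_rot: [-180.0, -45.0, 75.3]
wrist_force: [-0.1, -1.9, 1.1]
opening: 0.0452
grasp_force: 61.6
```

Run:
```python
from h import *
st()
plan((430,-65,140,0,45))
```

```text
{'time': 32.5, 'ee_pos': [0.647, -0.121, 0.022], 'tcp_rot': [-179.975, -45.044, 75.297], 'opening': 0.045, 'grasp_force': 61.646, 'wrist_force': [-0.113, -1.931, 1.066], 'q': [-27.906, 30.263, 8.526, 81.181, 43.538, 71.609]}
(430, -65, 140, 0, 45) lin cm [-21.73, 4.25, 10.46] rot [-1.562, 0.201, 0.201] rows 11.0
```

>>> play_rows --targets '[{"linear":[0,0,5],"delta_rot":[0,0,0],"grip":255},{"linear":[-1,0,10],"delta_rot":[-0.1,0.013,0.013],"grip":255},{"linear":[-4,0.5,12],"delta_rot":[-0.25,0.032,0.032],"grip":255},{"linear":[-7,1,12],"delta_rot":[-0.4,0.051,0.051],"grip":255},{"linear":[-10,2,12],"delta_rot":[-0.55,0.071,0.071],"grip":255},{"linear":[-13,3,12],"delta_rot":[-0.7,0.09,0.09],"grip":255},{"linear":[-16,4,12],"delta_rot":[-0.85,0.109,0.109],"grip":255},{"linear":[-19,4.2,12],"delta_rot":[-1.0,0.129,0.129],"grip":255},{"linear":[-21.7,4.2,12],"delta_rot":[-1.15,0.148,0.148],"grip":255},{"linear":[-21.7,4.2,12],"delta_rot":[-1.3,0.167,0.167],"grip":255}]'

```text
time: 33.5
ee_pos: [0.4284, -0.0785, 0.1437]
tcp_rot: [177.8, 29.1, 86.6]
wrist_force: [1.1, -0.2, -2.8]
opening: 0.0453
grasp_force: 62.2
```

Run:
```python
from h import *
st()
plan((430,-65,32.5,0,45))
```

```text
{'time': 33.5, 'ee_pos': [0.428, -0.078, 0.144], 'tcp_rot': [177.763, 29.104, 86.634], 'opening': 0.045, 'grasp_force': 62.221, 'wrist_force': [1.122, -0.156, -2.772], 'q': [8.091, -10.908, -18.856, 85.872, -28.953, 101.863]}
(430, -65, 32.5, 0, 45) lin cm [0.16, 0.02, -12.44] rot [-0.276, 0.039, 0.035] rows 3.0
```

>>> play_rows --targets '[{"linear":[0.1,0,-1],"delta_rot":[-0.14,0.02,0.018],"grip":255},{"linear":[0.1,0,-4],"delta_rot":[-0.276,0.039,0.035],"grip":255},{"linear":[0.1,0,-8],"delta_rot":[-0.276,0.039,0.035],"grip":255},{"linear":[0.1,0,-11],"delta_rot":[-0.276,0.039,0.035],"grip":255},{"linear":[0.1,0,-12.3],"delta_rot":[-0.276,0.039,0.035],"grip":255},{"linear":[0.1,0,-12.3],"delta_rot":[-0.276,0.039,0.035],"grip":255},{"linear":[0.1,0,-12.3],"delta_rot":[-0.276,0.039,0.035],"grip":255}]'

```text
time: 34.2
ee_pos: [0.4314, -0.0783, 0.0193]
tcp_rot: [-179.8, 44.6, 90.0]
wrist_force: [0.1, -0.2, -2.3]
opening: 0.0453
grasp_force: 64.0
```

>>> play_rows --targets '[{"linear":[0,0,-0.1],"delta_rot":[0,0,0],"grip":0},{"linear":[0,0,-0.1],"delta_rot":[0,0,0],"grip":0},{"linear":[0,0,-0.1],"delta_rot":[0,0,0],"grip":0},{"linear":[0,3,3],"delta_rot":[0,0,0],"grip":0},{"linear":[0,6,6],"delta_rot":[0,0,0],"grip":0},{"linear":[0,6,10],"delta_rot":[0.15,0,0],"grip":0},{"linear":[0,4,14],"delta_rot":[0.3,0,0],"grip":0},{"linear":[0,2,14],"delta_rot":[0.45,0,0],"grip":0},{"linear":[0,0,14],"delta_rot":[0.6,0,0],"grip":0},{"linear":[0,-2,14],"delta_rot":[0.75,0,0],"grip":0}]'

```text
time: 35.2
ee_pos: [0.4319, -0.099, 0.1612]
tcp_rot: [179.8, 1.4, 90.1]
wrist_force: [0.4, 0.9, 0.4]
opening: 0.0855
grasp_force: 0.0
```

>>> play_rows --targets '[{"linear":[0,-1,0],"delta_rot":[0.15,0,0],"grip":0},{"linear":[0,-2,0],"delta_rot":[0.3,0,0],"grip":0},{"linear":[0,-3,0],"delta_rot":[0.45,0,0],"grip":0},{"linear":[0,-4,0],"delta_rot":[0.6,0,0],"grip":0},{"linear":[0,-5,0],"delta_rot":[0.75,0,0],"grip":0},{"linear":[0,-6,0],"delta_rot":[0.82,0,0],"grip":0},{"linear":[0,-6,0],"delta_rot":[0.82,0,0],"grip":0}]'

```text
time: 35.9
ee_pos: [0.4307, -0.1604, 0.1562]
tcp_rot: [-179.4, -45.6, 89.6]
wrist_force: [-0.3, 0.7, -0.4]
opening: 0.086
grasp_force: 0.0
```

Run:
```python
from h import *
st()
p=objs(zmin=.02)
plan((430,-69,31,0,-45,80),(430,-69,31,0,-45))
```

```text
{'time': 35.9, 'ee_pos': [0.431, -0.16, 0.156], 'tcp_rot': [-179.446, -45.553, 89.552], 'opening': 0.086, 'grasp_force': 0.0, 'wrist_force': [-0.298, 0.708, -0.394], 'q': [-40.113, 18.157, 4.987, 110.309, 32.912, 39.949]}
obj xy 653 -34 mm size 47 48 yaw 41 top 63 [105.  70. 118.] px [263. 148.]
obj xy 570 -280 mm size 46 46 yaw -1 top 67 [162. 155. 150.] px [362. 180.]
obj xy 489 -272 mm size 28 18 yaw -35 top 67 [155. 149. 144.] px [361. 212.]
obj xy 451 287 mm size 44 46 yaw 0 top 70 [152. 145. 140.] px [135. 227.]
obj xy 430 -71 mm size 44 60 yaw 0 top 50 [192. 182. 174.] px [279. 236.]
obj xy 317 -216 mm size 48 47 yaw 14 top 63 [184. 109.  71.] px [339. 283.]
(430, -69, 31, 0, -45, 80) lin cm [-0.1, 4.72, -8.3] rot [-0.006, -0.005, -0.0] rows 2.0
(430, -69, 31, 0, -45) lin cm [0.0, 5.66, -5.66] rot [0.0, 0.0, 0.0] rows 2.0
```

>>> play_rows --targets '[{"linear":[-0.1,4.5,-4],"delta_rot":[-0.006,-0.005,0],"grip":0},{"linear":[-0.1,4.5,-8.3],"delta_rot":[-0.006,-0.005,0],"grip":0},{"linear":[-0.1,7.3,-11.1],"delta_rot":[-0.006,-0.005,0],"grip":0},{"linear":[-0.1,10.2,-13.9],"delta_rot":[-0.006,-0.005,0],"grip":0},{"linear":[-0.1,10.2,-13.9],"delta_rot":[-0.006,-0.005,0],"grip":0},{"linear":[-0.1,10.2,-13.9],"delta_rot":[-0.006,-0.005,0],"grip":0},{"linear":[-0.1,10.2,-13.9],"delta_rot":[-0.006,-0.005,0],"grip":255},{"linear":[-0.1,10.2,-13.9],"delta_rot":[-0.006,-0.005,0],"grip":255},{"linear":[-0.1,10.2,-13.9],"delta_rot":[-0.006,-0.005,0],"grip":255},{"linear":[-0.1,10.2,-13.9],"delta_rot":[-0.006,-0.005,0],"grip":255}]'

```text
time: 36.95
ee_pos: [0.4309, -0.0573, 0.0208]
tcp_rot: [179.7, -44.9, 90.3]
wrist_force: [-0.7, -2.6, 5.7]
opening: 0.0457
grasp_force: 61.2
```

>>> play_rows --targets '[{"linear":[0,0,5],"delta_rot":[0,0,0],"grip":255},{"linear":[0,0,10],"delta_rot":[-0.1,0,0],"grip":255},{"linear":[0,0,15],"delta_rot":[-0.25,0,0],"grip":255},{"linear":[0,0,16],"delta_rot":[-0.4,0,0],"grip":255},{"linear":[0,0,16],"delta_rot":[-0.55,0,0],"grip":255},{"linear":[0,0,16],"delta_rot":[-0.7,0,0],"grip":255},{"linear":[0,0,16],"delta_rot":[-0.85,0,0],"grip":255},{"linear":[0,0,16],"delta_rot":[-1.0,0,0],"grip":255},{"linear":[0,0,16],"delta_rot":[-1.15,0,0],"grip":255},{"linear":[0,0,16],"delta_rot":[-1.3,0,0],"grip":255}]'

```text
time: 37.95
ee_pos: [0.4308, -0.0564, 0.1815]
tcp_rot: [179.8, 29.9, 90.1]
wrist_force: [0.7, -0.1, -2.2]
opening: 0.0457
grasp_force: 61.9
```

>>> play_rows --targets '[{"linear":[0,0,0],"delta_rot":[-0.15,0,0],"grip":255},{"linear":[0,0,0],"delta_rot":[-0.27,0,0],"grip":255},{"linear":[0,0,0],"delta_rot":[-0.27,0,0],"grip":255}]'

```text
time: 38.25
ee_pos: [0.4299, -0.0553, 0.1777]
tcp_rot: [-179.4, 45.2, 90.7]
wrist_force: [-0.2, -0.1, -2.3]
opening: 0.0456
grasp_force: 62.0
```

Run:
```python
from h import *
st()
p=bot.camera("top"); save(p,"t6",(220,180,340,290),4)
plan((550,295,140,0,45),(550,295,40,0,45))
```

```text
{'time': 38.25, 'ee_pos': [0.43, -0.055, 0.178], 'tcp_rot': [-179.396, 45.22, 90.723], 'opening': 0.046, 'grasp_force': 61.974, 'wrist_force': [-0.204, -0.092, -2.342], 'q': [18.861, -2.232, -13.304, 97.083, -42.161, 115.439]}
(550, 295, 140, 0, 45) lin cm [11.99, 33.74, -5.18] rot [-0.0, -0.006, -0.004] rows 8.0
(550, 295, 40, 0, 45) lin cm [0.0, 0.0, -10.0] rot [0.0, 0.0, 0.0] rows 2.0
```

View pics/t6.png

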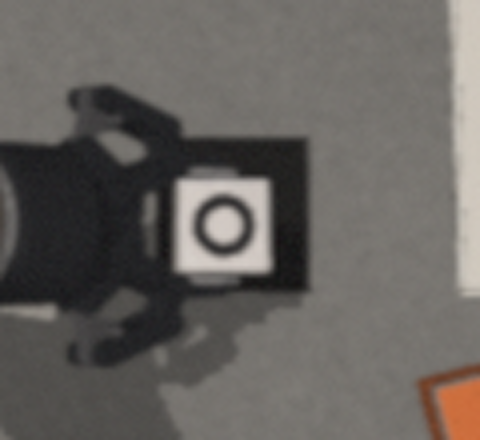

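The crop at (223,225) shows a RING, so the last tin goes on the board.

>>> play_rows --targets '[{"linear":[2,4.5,0],"delta_rot":[0,-0.006,-0.004],"grip":255},{"linear":[4,9,0],"delta_rot":[0,-0.006,-0.004],"grip":255},{"linear":[6,13.5,0],"delta_rot":[0,-0.006,-0.004],"grip":255},{"linear":[8,18,-1],"delta_rot":[0,-0.006,-0.004],"grip":255},{"linear":[10,22.5,-2],"delta_rot":[0,-0.006,-0.004],"grip":255},{"linear":[12,27,-3],"delta_rot":[0,-0.006,-0.004],"grip":255},{"linear":[12,32.5,-5],"delta_rot":[0,-0.006,-0.004],"grip":255},{"linear":[12,32.5,-9],"delta_rot":[0,-0.006,-0.004],"grip":255},{"linear":[12,32.5,-13],"delta_rot":[0,-0.006,-0.004],"grip":255},{"linear":[12,32.5,-13],"delta_rot":[0,-0.006,-0.004],"grip":255}]'

```text
time: 39.3
ee_pos: [0.5494, 0.2671, 0.045]
tcp_rot: [-179.8, 45.1, 90.0]
wrist_force: [0.1, -0.4, -1.1]
opening: 0.0455
grasp_force: 62.7
```

>>> play_rows --targets '[{"linear":[0,0,0],"delta_rot":[0,0,0],"grip":255}]'

```text
time: 39.4
ee_pos: [0.5508, 0.2675, 0.0515]
tcp_rot: [179.8, 45.0, 89.7]
wrist_force: [-0.5, 0.5, -0.3]
opening: 0.0454
grasp_force: 62.7
```

Run:
```python
from h import *
st()
plan((550,283,40,0,45))
```

```text
{'time': 39.4, 'ee_pos': [0.551, 0.267, 0.051], 'tcp_rot': [179.765, 44.952, 89.65], 'opening': 0.045, 'grasp_force': 62.706, 'wrist_force': [-0.467, 0.505, -0.258], 'q': [40.403, 43.572, 29.616, 108.96, -32.54, 140.511]}
(550, 283, 40, 0, 45) lin cm [-0.08, 0.23, -2.47] rot [-0.001, 0.003, 0.003] rows 1.0
```

>>> play_rows --targets '[{"linear":[-0.1,0.2,-1],"delta_rot":[0,0,0],"grip":255},{"linear":[-0.1,0.2,-1.8],"delta_rot":[0,0,0],"grip":255},{"linear":[-0.1,0.2,-1.8],"delta_rot":[0,0,0],"grip":255},{"linear":[-0.1,0.2,-1.8],"delta_rot":[0,0,0],"grip":255}]'

```text
time: 39.8
ee_pos: [0.5493, 0.2705, 0.0324]
tcp_rot: [179.7, 45.0, 89.7]
wrist_force: [0.2, 0.3, -1.4]
opening: 0.0454
grasp_force: 62.7
```

Run:
```python
from h import *
st()
plan((550,283,40,0,45))
```

```text
{'time': 39.8, 'ee_pos': [0.549, 0.271, 0.032], 'tcp_rot': [179.686, 45.0, 89.691], 'opening': 0.045, 'grasp_force': 62.708, 'wrist_force': [0.237, 0.337, -1.415], 'q': [40.7, 44.295, 28.576, 107.318, -32.492, 140.756]}
(550, 283, 40, 0, 45) lin cm [0.07, -0.07, -0.56] rot [0.0, 0.004, 0.002] rows 1.0
```

>>> play_rows --targets '[{"linear":[0,0,-0.5],"delta_rot":[0,0,0],"grip":255},{"linear":[0,0,-0.5],"delta_rot":[0,0,0],"grip":255},{"linear":[0,0,-0.5],"delta_rot":[0,0,0],"grip":0},{"linear":[0,0,-0.5],"delta_rot":[0,0,0],"grip":0},{"linear":[0,0,-0.5],"delta_rot":[0,0,0],"grip":0},{"linear":[0,2.5,2.5],"delta_rot":[0,0,0],"grip":0},{"linear":[0,4,6],"delta_rot":[0,0,0],"grip":0},{"linear":[0,4,11],"delta_rot":[0,0,0],"grip":0},{"linear":[-2,0,15],"delta_rot":[0.1,0,0],"grip":0},{"linear":[-5,-4,15],"delta_rot":[0.25,0,0],"grip":0}]'

```text
time: 40.8
ee_pos: [0.5219, 0.2615, 0.1761]
tcp_rot: [179.9, 35.1, 89.8]
wrist_force: [1.0, 0.4, 2.4]
opening: 0.0855
grasp_force: 0.0
```

>>> play_rows --targets '[{"linear":[-3,-4,0],"delta_rot":[0.14,0,0],"grip":0},{"linear":[-6,-8,0],"delta_rot":[0.28,0,0],"grip":0},{"linear":[-9,-10,0],"delta_rot":[0.42,0,0],"grip":0},{"linear":[-13,-10,0],"delta_rot":[0.53,0,0],"grip":0},{"linear":[-17,-10,0],"delta_rot":[0.53,0,0],"grip":0},{"linear":[-20,-10,0],"delta_rot":[0.53,0,0],"grip":0},{"linear":[-20,-10,0],"delta_rot":[0.53,0,0],"grip":0}]'

```text
time: 41.5
ee_pos: [0.3173, 0.1587, 0.1775]
tcp_rot: [-180.0, 4.8, 89.7]
wrist_force: [2.4, 0.5, 0.4]
opening: 0.0852
grasp_force: 0.0
```

Run:
```python
from h import *
st()
p=objs(zmin=.02); save(p,"t7",(100,75,400,310),2.5)
W=cloud(p)
for n in("sign","mat"):
  for d in bot.trace(p,n)[:2]:
    w=W[d["pixels"]]; w=w[(w[:,2]>.013)] if n=="sign" else w
    if len(w): print(n,d["conf"],cv2.minAreaRect((w[:,:2]*1000).astype(np.float32)),np.median(w[:,2]))
```

```text
{'time': 41.5, 'ee_pos': [0.317, 0.159, 0.177], 'tcp_rot': [-179.997, 4.772, 89.732], 'opening': 0.085, 'grasp_force': 0.0, 'wrist_force': [2.37, 0.511, 0.396], 'q': [29.887, -20.243, -18.54, 94.106, -4.124, 120.242]}
obj xy 653 -34 mm size 48 48 yaw 40 top 62 [104.  69. 117.] px [263. 148.]
obj xy 570 -281 mm size 46 46 yaw -0 top 66 [160. 154. 148.] px [362. 180.]
obj xy 548 273 mm size 43 46 yaw 1 top 70 [147. 140. 135.] px [141. 189.]
obj xy 474 -282 mm size 47 44 yaw -0 top 67 [166. 159. 154.] px [364. 218.]
obj xy 451 286 mm size 44 46 yaw 0 top 70 [151. 144. 138.] px [135. 227.]
obj xy 317 -216 mm size 48 48 yaw 13 top 63 [183. 109.  71.] px [339. 283.]
sign 0.69 ((425.5970458984375, 65.47492218017578), (64.81886291503906, 99.92269897460938), 79.25474548339844) 0.017441608513582674
sign 0.62 ((473.9645690917969, -281.0047607421875), (46.50857162475586, 44.95348358154297), 87.7822494506836) 0.06517551402520216
mat 0.94 ((435.4713134765625, -74.57673645019531), (36.47283935546875, 134.30722045898438), 44.69182205200195) nan
mat 0.23 ((569.755859375, -280.4722595214844), (47.01188659667969, 46.73878860473633), 89.37694549560547) nan
```

View pics/t7.png

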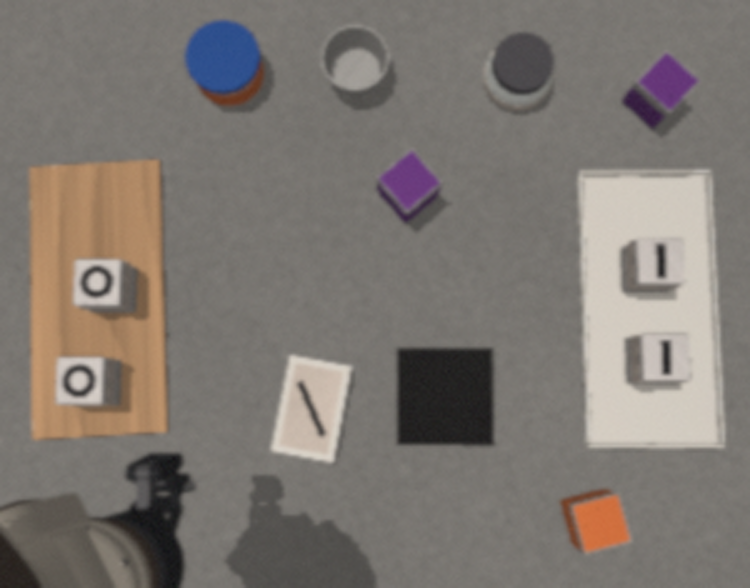

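Both ring tins are on the board, at crop (97,281) and (79,381), and both bar tins are in the tray, at (660,261) and (665,357). All are stamp up. The sign is at (311,408) and the mat at (445,396). Next I'll check where the open fingertips sit relative to the TCP, then plan the sign grasp.

Run:
```python
from h import *
p=bot.camera("scene"); W=cloud(p); q=np.array(bot.get_obs()["ee_pos"])
m=(np.abs(W[...,0]-q[0])<.08)&(np.abs(W[...,1]-q[1])<.06)&(W[...,2]>.10)&(W[...,2]<.24)
w=W[m]; print(m.sum(),np.round(np.percentile(w[:,2],[0,1,3,10]),3))
for s in(-1,1):
    k=w[(w[:,0]-q[0])*s>0.02]; print(s,len(k),np.round(np.percentile(k[:,2],[0,2,5]),3) if len(k) else '')
plan((426,65.5,90,79.25,-25),(426,65.5,27,79.25,-25))
```

```text
268 [0.189 0.191 0.192 0.195]
-1 58 [0.191 0.191 0.192]
1 210 [0.189 0.191 0.193]
(426, 65.5, 90, 79.25, -25) lin cm [9.7, -9.32, -10.33] rot [0.437, 0.358, 1.353] rows 10.0
(426, 65.5, 27, 79.25, -25) lin cm [0.0, 0.0, -6.3] rot [0.0, 0.0, 0.0] rows 2.0
```

Run:
```python
from h import *
plan((429,65,90,-100.75,25),(429,65,18.5,-100.75,25))
```

```text
(429, 65, 90, -100.75, 25) lin cm [10.0, -9.37, -10.33] rot [-0.256, 0.308, -1.734] rows 12.0
(429, 65, 18.5, -100.75, 25) lin cm [0.0, 0.0, -7.15] rot [0.0, 0.0, 0.0] rows 2.0
```

>>> play_rows --targets '[{"linear":[2,-2,0],"delta_rot":[-0.02,0.024,-0.138],"grip":0},{"linear":[4,-4,0],"delta_rot":[-0.041,0.049,-0.277],"grip":0},{"linear":[6,-6,0],"delta_rot":[-0.061,0.074,-0.416],"grip":0},{"linear":[8,-8,0],"delta_rot":[-0.082,0.099,-0.555],"grip":0},{"linear":[10,-9.4,0],"delta_rot":[-0.102,0.123,-0.694],"grip":0},{"linear":[10,-9.4,-1],"delta_rot":[-0.123,0.148,-0.832],"grip":0},{"linear":[10,-9.4,-2],"delta_rot":[-0.143,0.172,-0.971],"grip":0},{"linear":[10,-9.4,-3],"delta_rot":[-0.164,0.197,-1.11],"grip":0},{"linear":[10,-9.4,-5],"delta_rot":[-0.184,0.222,-1.248],"grip":0},{"linear":[10,-9.4,-6],"delta_rot":[-0.205,0.246,-1.387],"grip":0}]'

```text
time: 42.7
ee_pos: [0.4212, 0.0658, 0.1136]
tcp_rot: [-176.9, 21.8, 10.0]
wrist_force: [-0.2, -0.5, 0.6]
opening: 0.0853
grasp_force: 0.0
```

Run:
```python
from h import *
st()
plan((429,65,60,-100.75,25),(429,65,18.5,-100.75,25))
```

```text
{'time': 42.7, 'ee_pos': [0.421, 0.066, 0.114], 'tcp_rot': [-176.856, 21.764, 10.025], 'opening': 0.085, 'grasp_force': 0.0, 'wrist_force': [-0.23, -0.506, 0.586], 'q': [7.419, 9.564, -1.31, 101.003, 2.175, 177.578]}
(429, 65, 60, -100.75, 25) lin cm [-0.0, 0.07, -7.06] rot [-0.05, 0.057, -0.341] rows 3.0
(429, 65, 18.5, -100.75, 25) lin cm [0.0, 0.0, -4.15] rot [0.0, 0.0, 0.0] rows 1.0
```

Joint 6 would reach its limit turning this way, so I'll use the half-turn-equivalent grasp on the other side.

Run:
```python
from h import *
plan((429,65,90,0,0),(429,65,90,79.25,-25),(429,65,18.5,79.25,-25))
```

```text
(429, 65, 90, 0, 0) lin cm [0.78, -0.08, -4.23] rot [0.278, -0.31, 1.388] rows 10.0
(429, 65, 90, 79.25, -25) lin cm [-0.78, 0.15, 0.18] rot [0.364, 0.301, 1.36] rows 10.0
(429, 65, 18.5, 79.25, -25) lin cm [0.0, 0.0, -7.15] rot [0.0, 0.0, 0.0] rows 2.0
```

>>> play_rows --targets '[{"linear":[0,0,0],"delta_rot":[0.028,-0.031,0.139],"grip":0},{"linear":[0,0,0],"delta_rot":[0.056,-0.062,0.278],"grip":0},{"linear":[0,0,0],"delta_rot":[0.083,-0.093,0.416],"grip":0},{"linear":[0,0,0],"delta_rot":[0.111,-0.124,0.555],"grip":0},{"linear":[0,0,0],"delta_rot":[0.139,-0.155,0.694],"grip":0},{"linear":[0,0,0],"delta_rot":[0.167,-0.186,0.833],"grip":0},{"linear":[0,0,0],"delta_rot":[0.195,-0.217,0.972],"grip":0},{"linear":[0,0,0],"delta_rot":[0.222,-0.248,1.11],"grip":0},{"linear":[0,0,0],"delta_rot":[0.25,-0.279,1.249],"grip":0},{"linear":[0,0,0],"delta_rot":[0.278,-0.31,1.388],"grip":0}]'

```text
time: 43.7
ee_pos: [0.4214, 0.0659, 0.1156]
tcp_rot: [179.9, -0.2, 90.7]
wrist_force: [-0.2, 1.0, -0.8]
opening: 0.0856
grasp_force: 0.0
```

>>> play_rows --targets '[{"linear":[0,0,0],"delta_rot":[0.036,0.03,0.136],"grip":0},{"linear":[0,0,0],"delta_rot":[0.073,0.06,0.272],"grip":0},{"linear":[0,0,0],"delta_rot":[0.109,0.09,0.408],"grip":0},{"linear":[0,0,0],"delta_rot":[0.146,0.12,0.544],"grip":0},{"linear":[0,0,0],"delta_rot":[0.182,0.15,0.68],"grip":0},{"linear":[0,0,0],"delta_rot":[0.218,0.181,0.816],"grip":0},{"linear":[0,0,0],"delta_rot":[0.255,0.211,0.952],"grip":0},{"linear":[0,0,0],"delta_rot":[0.291,0.241,1.088],"grip":0},{"linear":[0,0,-2],"delta_rot":[0.328,0.271,1.224],"grip":0},{"linear":[0,0,-4],"delta_rot":[0.364,0.301,1.36],"grip":0}]'

```text
time: 44.7
ee_pos: [0.4219, 0.0656, 0.0748]
tcp_rot: [179.7, -25.3, 170.0]
wrist_force: [0.5, 0.6, 0.2]
opening: 0.0853
grasp_force: 0.0
```

Run:
```python
from h import *
st()
plan((429,65,18.5,79.25,-25))
```

```text
{'time': 44.7, 'ee_pos': [0.422, 0.066, 0.075], 'tcp_rot': [179.651, -25.329, 169.971], 'opening': 0.085, 'grasp_force': 0.0, 'wrist_force': [0.525, 0.614, 0.244], 'q': [4.499, 12.942, -2.775, 98.819, 6.501, 13.192]}
(429, 65, 18.5, 79.25, -25) lin cm [-0.07, 0.09, -7.32] rot [-0.006, -0.005, -0.01] rows 2.0
```

>>> play_rows --targets '[{"linear":[-0.1,0.1,-3.5],"delta_rot":[-0.006,-0.005,-0.01],"grip":0},{"linear":[-0.1,0.1,-6],"delta_rot":[-0.006,-0.005,-0.01],"grip":0},{"linear":[-0.1,0.1,-6.8],"delta_rot":[-0.006,-0.005,-0.01],"grip":0},{"linear":[-0.1,0.1,-7.1],"delta_rot":[-0.006,-0.005,-0.01],"grip":0},{"linear":[-0.1,0.1,-7.1],"delta_rot":[-0.006,-0.005,-0.01],"grip":0}]'

```text
time: 45.2
ee_pos: [0.4202, 0.0668, 0.0056]
tcp_rot: [-180.0, -24.9, 168.9]
wrist_force: [-0.4, 0.5, -0.3]
opening: 0.0852
grasp_force: 0.0
```

>>> play_rows --targets '[{"linear":[0,0,0],"delta_rot":[0,0,0],"grip":255},{"linear":[0,0,0],"delta_rot":[0,0,0],"grip":255},{"linear":[0,0,0],"delta_rot":[0,0,0],"grip":255}]' --force 70

```text
time: 45.5
ee_pos: [0.4208, 0.0669, 0.0071]
tcp_rot: [180.0, -24.7, 169.0]
wrist_force: [1.3, -0.6, 8.0]
opening: 0.0625
grasp_force: 76.7
```

>>> play_rows --targets '[{"linear":[0,0,3],"delta_rot":[0,0,0],"grip":255},{"linear":[0,0,7],"delta_rot":[0,0,0],"grip":255},{"linear":[0,0,11],"delta_rot":[0,0,0],"grip":255},{"linear":[0,0,11],"delta_rot":[0,0,0],"grip":255}]'

```text
time: 45.9
ee_pos: [0.4217, 0.0671, 0.1208]
tcp_rot: [179.9, -24.4, 169.0]
wrist_force: [0.9, -0.4, -1.9]
opening: 0.0623
grasp_force: 77.1
```

Run:
```python
from h import *
st()
p=bot.camera("scene"); save(p,"s8",(200,60,400,210),4)
plan((438,-72,150,0,65))
```

```text
{'time': 45.9, 'ee_pos': [0.422, 0.067, 0.121], 'tcp_rot': [179.9, -24.396, 169.002], 'opening': 0.062, 'grasp_force': 77.118, 'wrist_force': [0.921, -0.423, -1.915], 'q': [4.696, 10.98, 0.398, 102.98, 6.512, 14.356]}
(438, -72, 150, 0, 65) lin cm [1.68, -15.59, 2.4] rot [-1.288, -1.06, -1.07] rows 14.0
```

View pics/s8.png

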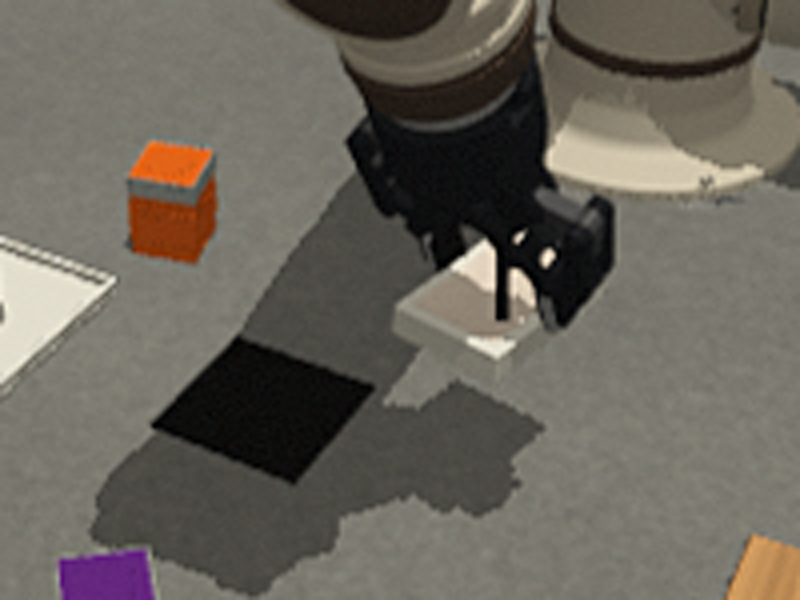

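The plate is held flat and level, at crop (470,310). I'll plan the turn in two steps: yaw first, then lean over the mat.

Run:
```python
from h import *
plan((438,-57,170,0,0),(438,-57,130,0,65.3),(438,-57,58,0,65.3))
```

```text
(438, -57, 170, 0, 0) lin cm [1.68, -12.4, 3.32] rot [-0.358, -0.294, -1.356] rows 10.0
(438, -57, 130, 0, 65.3) lin cm [0.0, -1.7, -2.91] rot [-1.14, 0.0, 0.0] rows 8.0
(438, -57, 58, 0, 65.3) lin cm [0.0, 0.0, -7.2] rot [0.0, 0.0, 0.0] rows 2.0
```

>>> play_rows --targets '[{"linear":[0.2,-1.2,1],"delta_rot":[-0.036,-0.029,-0.136],"grip":255},{"linear":[0.4,-2.5,2],"delta_rot":[-0.072,-0.059,-0.271],"grip":255},{"linear":[0.5,-3.7,3],"delta_rot":[-0.107,-0.088,-0.407],"grip":255},{"linear":[0.7,-5,3.3],"delta_rot":[-0.143,-0.118,-0.542],"grip":255},{"linear":[0.9,-6.2,3.3],"delta_rot":[-0.179,-0.147,-0.678],"grip":255},{"linear":[1,-7.4,3.3],"delta_rot":[-0.215,-0.176,-0.814],"grip":255},{"linear":[1.2,-8.7,3.3],"delta_rot":[-0.251,-0.206,-0.949],"grip":255},{"linear":[1.4,-10,3.3],"delta_rot":[-0.286,-0.235,-1.085],"grip":255},{"linear":[1.6,-11.2,3.3],"delta_rot":[-0.322,-0.265,-1.22],"grip":255},{"linear":[1.7,-12.4,3.3],"delta_rot":[-0.358,-0.294,-1.356],"grip":255}]'

```text
time: 46.95
ee_pos: [0.4363, -0.0577, 0.1475]
tcp_rot: [-180.0, -0.3, 89.6]
wrist_force: [-0.3, 0.1, -0.9]
opening: 0.0623
grasp_force: 77.0
```

>>> play_rows --targets '[{"linear":[0,-0.2,0],"delta_rot":[-0.14,0,0],"grip":255},{"linear":[0,-0.5,0],"delta_rot":[-0.28,0,0],"grip":255},{"linear":[0,-0.8,0],"delta_rot":[-0.42,0,0],"grip":255},{"linear":[0,-1,0],"delta_rot":[-0.56,0,0],"grip":255},{"linear":[0,-1.2,0],"delta_rot":[-0.7,0,0],"grip":255},{"linear":[0,-1.4,-1],"delta_rot":[-0.84,0,0],"grip":255},{"linear":[0,-1.6,-2],"delta_rot":[-0.98,0,0],"grip":255},{"linear":[0,-1.7,-3],"delta_rot":[-1.12,0,0],"grip":255},{"linear":[0,-1.7,-3],"delta_rot":[-1.14,0,0],"grip":255},{"linear":[0,-1.7,-3],"delta_rot":[-1.14,0,0],"grip":255}]'

```text
time: 47.95
ee_pos: [0.4361, -0.0739, 0.1168]
tcp_rot: [-179.4, 64.9, 90.5]
wrist_force: [0.1, -0.4, -1.3]
opening: 0.0623
grasp_force: 77.2
```

Run:
```python
from h import *
st()
p=bot.camera("scene"); save(p,"s9",(200,60,400,210),4)
W=cloud(p); m=(np.abs(W[...,0]-.438)<.07)&(W[...,1]>-.13)&(W[...,1]<-.03)&(W[...,2]>.02)&(W[...,2]<.22)
hsv=cv2.cvtColor(p["color"],cv2.COLOR_RGB2HSV)
k=W[m&(hsv[...,2]>110)]; print(len(k),np.round(np.percentile(k,[1,50,99],axis=0),3).tolist())
plan((438,-57,58,0,65.3))
```

```text
{'time': 47.95, 'ee_pos': [0.436, -0.074, 0.117], 'tcp_rot': [-179.351, 64.941, 90.532], 'opening': 0.062, 'grasp_force': 77.154, 'wrist_force': [0.14, -0.352, -1.27], 'q': [22.869, 13.217, -15.897, 100.835, -56.464, 134.835]}
728 [[0.401, -0.079, 0.075], [0.452, -0.062, 0.148], [0.472, -0.042, 0.174]]
(438, -57, 58, 0, 65.3) lin cm [0.14, 0.0, -6.81] rot [-0.008, -0.001, 0.002] rows 2.0
```

View pics/s9.png

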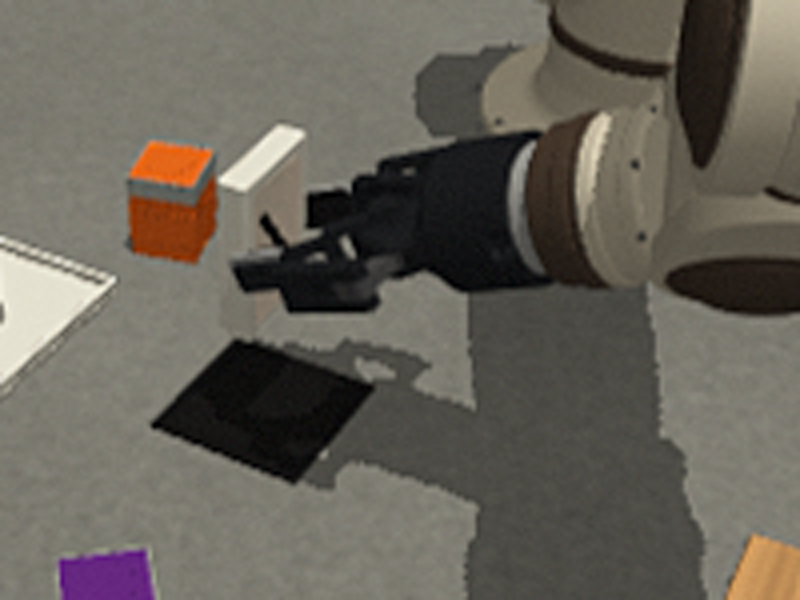

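>>> play_rows --targets '[{"linear":[0.1,0,-3],"delta_rot":[-0.008,0,0],"grip":255},{"linear":[0.1,0,-5.5],"delta_rot":[-0.008,0,0],"grip":255},{"linear":[0.1,0,-6.5],"delta_rot":[-0.008,0,0],"grip":255},{"linear":[0.1,0,-6.6],"delta_rot":[-0.008,0,0],"grip":255},{"linear":[0.1,0,-6.6],"delta_rot":[-0.008,0,0],"grip":255},{"linear":[0.1,0,-6.6],"delta_rot":[-0.008,0,0],"grip":255}]'

```text
time: 48.6
ee_pos: [0.4383, -0.074, 0.0538]
tcp_rot: [179.6, 65.4, 89.6]
wrist_force: [-0.6, -0.0, -0.8]
opening: 0.0625
grasp_force: 77.1
```

>>> play_rows --targets '[{"linear":[0,0,-0.15],"delta_rot":[0,0,0],"grip":255},{"linear":[0,0,-0.15],"delta_rot":[0,0,0],"grip":255}]'

```text
time: 48.8
ee_pos: [0.4378, -0.074, 0.0512]
tcp_rot: [179.9, 65.4, 89.8]
wrist_force: [0.7, 0.1, -0.8]
opening: 0.0621
grasp_force: 77.1
```

>>> play_rows --targets '[{"linear":[0,0,-0.15],"delta_rot":[0,0,0],"grip":255},{"linear":[0,0,-0.15],"delta_rot":[0,0,0],"grip":255}]'

```text
time: 49.0
ee_pos: [0.4376, -0.0741, 0.0492]
tcp_rot: [-180.0, 65.4, 89.9]
wrist_force: [-1.2, 0.5, -1.7]
opening: 0.0622
grasp_force: 77.1
```

>>> play_rows --targets '[{"linear":[0,0,-0.15],"delta_rot":[0,0,0],"grip":255},{"linear":[0,0,-0.15],"delta_rot":[0,0,0],"grip":255},{"linear":[0,0,-0.15],"delta_rot":[0,0,0],"grip":255}]'

```text
time: 49.3
ee_pos: [0.4376, -0.0741, 0.0478]
tcp_rot: [180.0, 65.4, 89.9]
wrist_force: [0.3, -0.4, -0.6]
opening: 0.0626
grasp_force: 77.2
```

Run:
```python
from h import *
st()
p=bot.camera("scene"); W=cloud(p); m=(np.abs(W[...,0]-.438)<.07)&(W[...,1]>-.1)&(W[...,1]<-.05)&(W[...,2]>.06)&(W[...,2]<.16)
k=W[m&(p["color"].max(2)>110)]; print(np.round(np.percentile(k[:,2],[90,97,99,100]),4))
t=k[k[:,2]>np.percentile(k[:,2],97)-.004]; print(t.min(0),t.max(0))
```

```text
{'time': 49.3, 'ee_pos': [0.438, -0.074, 0.048], 'tcp_rot': [179.987, 65.431, 89.908], 'opening': 0.063, 'grasp_force': 77.169, 'wrist_force': [0.252, -0.414, -0.607], 'q': [22.912, 18.409, -18.486, 93.611, -56.848, 135.583]}
[0.1048 0.1056 0.1061 0.1071]
[ 0.40384081 -0.0788518   0.10166812] [ 0.47101236 -0.06035548  0.1071166 ]
```

>>> play_rows --targets '[{"linear":[0,0,-0.1],"delta_rot":[0,0,0],"grip":255},{"linear":[0,0,-0.1],"delta_rot":[0,0,0],"grip":255},{"linear":[0,0,-0.1],"delta_rot":[0,0,0],"grip":255}]'

```text
time: 49.65
ee_pos: [0.4377, -0.0742, 0.0477]
tcp_rot: [-180.0, 65.5, 90.0]
wrist_force: [-4.7, 1.5, 7.9]
opening: 0.0622
grasp_force: 77.6
```

>>> play_rows --targets '[{"linear":[0,0,-0.1],"delta_rot":[0,0,0],"grip":255},{"linear":[0,0,-0.1],"delta_rot":[0,0,0],"grip":255},{"linear":[0,0,-0.1],"delta_rot":[0,0,0],"grip":255}]'

```text
time: 49.95
ee_pos: [0.4377, -0.0743, 0.0476]
tcp_rot: [-179.9, 65.5, 90.1]
wrist_force: [-7.3, 3.1, 17.6]
opening: 0.0624
grasp_force: 78.1
```

>>> play_rows --targets '[{"linear":[0,0,0.15],"delta_rot":[0,0,0],"grip":255},{"linear":[0,0,0.15],"delta_rot":[0,0,0],"grip":255},{"linear":[0,0,0.15],"delta_rot":[0,0,0],"grip":120},{"linear":[0,0,0.15],"delta_rot":[0,0,0],"grip":0},{"linear":[0,0,0.15],"delta_rot":[0,0,0],"grip":0},{"linear":[0,0,0.15],"delta_rot":[0,0,0],"grip":0},{"linear":[0,1.8,1],"delta_rot":[0,0,0],"grip":0},{"linear":[0,5.4,2.7],"delta_rot":[0,0,0],"grip":0},{"linear":[0,9,4.4],"delta_rot":[0,0,0],"grip":0},{"linear":[0,9,4.4],"delta_rot":[0,0,0],"grip":0}]'

```text
time: 50.95
ee_pos: [0.4387, 0.0192, 0.0911]
tcp_rot: [179.7, 65.4, 89.8]
wrist_force: [0.5, 0.5, -0.2]
opening: 0.0853
grasp_force: 0.0
```

>>> play_rows --targets '[{"linear":[-1,3,5],"delta_rot":[0.1,0,0],"grip":0},{"linear":[-3,5,9],"delta_rot":[0.2,0,0],"grip":0},{"linear":[-6,8,12],"delta_rot":[0.35,0,0],"grip":0},{"linear":[-9,10,14],"delta_rot":[0.5,0,0],"grip":0},{"linear":[-11,10,15],"delta_rot":[0.65,0,0],"grip":0},{"linear":[-11,10,15],"delta_rot":[0.65,0,0],"grip":0}]'

```text
time: 51.55
ee_pos: [0.3268, 0.1155, 0.245]
tcp_rot: [179.4, 27.5, 89.7]
wrist_force: [1.9, 0.1, 0.9]
opening: 0.0856
grasp_force: 0.0
```

Run:
```python
from h import *
st()
p=objs(zmin=.02,zmax=.12); save(p,"t9",(100,75,400,310),2.5)
```

```text
{'time': 51.55, 'ee_pos': [0.327, 0.115, 0.245], 'tcp_rot': [179.399, 27.524, 89.686], 'opening': 0.086, 'grasp_force': 0.0, 'wrist_force': [1.869, 0.109, 0.932], 'q': [37.297, -9.035, -6.312, 109.876, -21.867, 130.801]}
obj xy 653 -33 mm size 48 47 yaw 40 top 63 [105.  70. 118.] px [263. 148.]
obj xy 570 -280 mm size 47 46 yaw -1 top 66 [162. 155. 150.] px [362. 180.]
obj xy 548 274 mm size 43 47 yaw 0 top 70 [149. 142. 137.] px [141. 189.]
obj xy 474 -282 mm size 46 44 yaw -0 top 67 [166. 159. 154.] px [364. 218.]
obj xy 451 287 mm size 44 46 yaw 0 top 70 [152. 145. 139.] px [135. 227.]
obj xy 436 -73 mm size 17 63 yaw -1 top 103 [187. 181. 172.] px [281. 234.]
obj xy 317 -216 mm size 47 47 yaw 15 top 63 [185. 110.  72.] px [339. 283.]
```

View pics/t9.png

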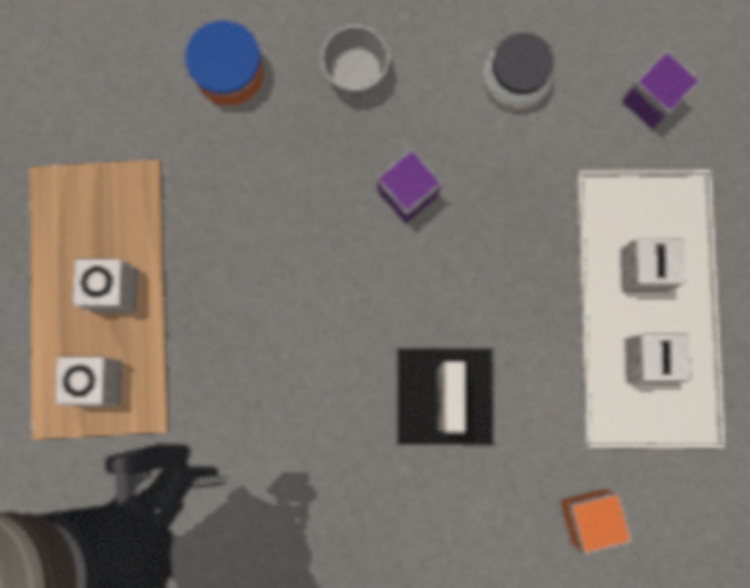

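The plate stands at crop (454,397), centred on the mat at about (436,-73) mm with its top at 103 mm. All four tins are still in place, and the bystanders and look-alikes haven't moved. I'm handing the job in.

```bash
python3 -c "
from workcell import bot
print(bot.job_done())"
```

```text
the job is handed in; nothing more can be done
None
```

The job is handed in: two ring-stamped tins on the board and two bar-stamped tins in the tray, all stamp up, with the notice plate then stood upright on a short thin edge mid-mat and the pots, jar and look-alikes untouched; the verdict was not reported back.

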